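# Clamp an empty bobbin with the inner knob only

### The arm

A 7-joint arm with a two-finger parallel gripper is mounted at the origin on the work surface. World frame = base frame: x ahead of the robot, y to its left, z up, the work surface at z = 0. Lengths are in m, angles in rad, forces in N, time in s.
With the tool pointing down it reaches from about 0.425 to 0.925 m from the base axis. Payload 6.8 kg.
Tool frame: the origin (TCP) lies midway between the tips of the shut fingers; the grasp point (between the pads) lies r.grasp_offset behind it (r.grasp_offset is the distance from the TCP to the grasp point, in m); z points along the fingers, y is the direction in which the jaws open and shut (so a half turn about z gives the same grasp; the last joint's range is limited). The gripper opens to 85 mm and grips with 20 to 120 N. Pads are 22 mm wide; open, the fingers measure 114 mm over their backs; the gripper's body (76 mm by 85 mm) begins 54 mm behind the grasp point. The pads swing forward as they close: fully open they stand 13 mm farther back than shut.
Start: joints at [-1.387, 0.477, 0.022, 1.555, -0.011, 1.109, -0.083], TCP at [0.194, 0.646, 0.204] pointing down, gripper open.
Joint ranges: [-2.96, 2.96], [-0.34, 2.1], [-1.41, 1.46], [0.24, 2.44], [-1.37, 4.51], [0.17, 1.92], [-2.96, 2.96]. Speed limits (rad/s): [2.39, 2.39, 3.14, 3.14, 3.14, 3.14, 3.14].

### API

Orientations are given as a rotation vector (axis times angle).
In Python, from bench import r gives the robot as it stands. The module is installed in compiled form; this text tells all that it offers.
- The arm moves only by the tool send_rows, never from a script. Its argument "moves" is one flat list of numbers, 4 for each row, row after row: the shift along the tool's x, y, z in mm, then the turn about the tool's z in degrees. A call has 1 to 8 rows; each row is the pose to reach, as a shift and turn from the pose commanded when the call began, along the tool's axes at that moment; what a row does not reach only later rows make up. A row lasts 1/8 s, in which the tool goes at most 62.5 mm and 10.7 degrees, less where a joint would pass 70% of its speed; a pose out of reach is approached as far as the arm can. A call with a gripper value outside its range is refused whole. "hand" is the closure, from 0 (fully open) to 1 (shut), set as the call begins (left out, the last holds). The fingers move at their own pace and stop on an object; "newtons" is the grip in N (left out, the last holds). Time passes only in rows, so rows that repeat a pose let the fingers close. It gives the time, the measured TCP pose, the force and the opening at its end, in the units of the state.
- r.get_obs(): the state, without advancing time (a new reading comes with each control period).
- r.grab_frame(name): name is "side" or "top" or "wrist"; returns a dict with "img" (384x512x3 uint8, red, green, blue), "mtx" (3x3 intrinsics, pixels), "world_to_cam" (4x4, takes a point from world to camera coordinates). Camera axes: x right, y up, looking along -z (the intrinsics and any distortion apply to the point x, -y, -z); pixel columns grow to the right and rows downward; lengths in m; the calibration is good to about 2 mm. A picture is of the moment at which its call begins. There is no depth.
- r.hand_in(): hands the job in, once; it reports no verdict.
The state is a dict: "clock": time; "joints": joint angles; "qvel": joint speeds; "tau": joint torques, N m; "tcp_pos": TCP position; "orientation": TCP orientation; "contact_force": force on the tool from outside, world axes, zero at the start; "moment": the same for the moment, N m; "grip_width": finger opening in m.
Only numpy, scipy, OpenCV 4.12 (cv2) and the standard library are available. Lean on these libraries where they do the work, as an engineer would, in place of code of your own. Each camera call takes 0.05 s, during which the arm holds its last target.

### The job

Put the empty tan bobbin on the steel bed of the clamp station, between the fixed stop and the moving jaw and in line with them. Then turn only the red inner knob clockwise until the jaw grips the bobbin with about 10 newtons (a gentle hold; 20 would crush it), leave it clamped and let go. Do not shift the grey outer ring under the knob, which keeps the tension setting of the whole batch, and leave the copper-wound coil and everything else on the bench where they are.

Things in the scene. Friction and masses are not known exactly. Their poses are not given: they have to be found in the camera images.
- seat (a point): Middle of the clamp station's seat, on top of its flat steel bed (46 mm wide in x, no side walls), 14 mm above the table. y axis = clamping line; the stop's face is at y = -27 mm. Pushed against it the bobbin is centred at y = -2 mm. The jaw comes from +y; at the start its face stands anywhere from 56.5 to 61.5 mm from the stop's. The station is fixed, its yaw within 20 deg of straight.
- stop: Fixed dark steel block, 50 wide (x), 18 thick, top 52 mm above the table, at the end of the seat away from the knobs; its pose is that of the station's underside below the seat. Opposite it is the moving jaw, dark steel, 44 wide, 36 high, driven along -y by the inner knob. The jaw has a stiff rubber backing: with the bobbin against the stop the force rises 12 to 18 N per mm.
- knob_grip (a point): Point on the vertical axis of the red inner knob, 88 mm above the table, 10 mm below the bar's top. The knob pair stands at y = +115 mm of the seat, on a white housing 84 x 84 mm with its top 48 mm above the table. x axis along the bar, y across it.
- inner_knob: Red inner knob: a bar grip 40 mm long (x axis), 14 thick (y axis), 30 high, its underside 70 mm above the table; origin on its axis, 64 mm above the table. Clockwise from above closes the jaw, 8 mm per rad; it can turn over 2 rad. Clamping pushes it back with 0.008 N m per newton of jaw force; its own dry friction (0.18 N m, against any turning) holds it when let go, and may hide in a torque read at rest.
- ring_mark (a point): Yellow mark on the rim of the grey outer ring, which must stay as it is. The ring is 62 mm across, 14 high, coaxial with the red knob and below it; its flat top is 64 mm above the table, 6 mm below the red bar. It turns very easily when touched. This point is on its top, 29 mm from the axis.
- bobbin: The empty tan bobbin, the same thing as bobbin_center; origin at the middle of its underside.
- bobbin_center (a point): Centre of the empty tan bobbin, a loose rigid former 50 mm long (its y axis): two square 36 mm flanges, 4 mm thick, on a square barrel of 24 mm, 42 mm long between the flanges. The point is 18 mm above its underside. It lies on a 3 mm green mat, 40 g. Pick it by the barrel, across the y axis.
- wound_coil_center (a point): Centre of the wound coil, a bobbin of the same size filled with copper winding, white flanges; stays where it is.
- tape_dispenser: Blue tape dispenser, 60 x 130 x 96 mm; origin under its centre; stays.
- wire_spool: Copper spool, 64 mm across, 60 high; origin under its centre; stays.
- wrench: Steel wrench, 170 mm, lying flat; stays.
- screwdriver: Screwdriver, 170 mm, lying flat; stays.
- jar: Small jar, 52 mm across, 70 high; origin under its centre; stays.
- tape_roll: Yellow tape roll lying flat, 72 mm across, 18 high; origin under its centre; stays.

How it is judged:
By the outcome, as a careful person would: the job done as asked, in the order asked, and still so for the second after the job is handed in, with the robot touching nothing.
It also fails if it takes over 72 s, if anything falls off the work surface, if the arm or the gripper's body presses on something with over 40 N, if the wrist force passes 120 N, or if a joint passes its speed limit or range.

## Working session

There is one attempt and no reset: what is moved stays moved. The work goes in short steps, Python scripts to look and compute and a tool call to move; the robot and the scene stay as the last step left them, time stands still between calls to the robot, and variables do not carry over. Pictures are saved under pics/ and viewed, and the job is handed in when it is done.

Besides the shell and the picture viewer there is one more tool, called after "Request:" by a JSON object that holds its "method" and its "body". send_rows: Moves the arm, as the interface text tells. Its arguments: {"type":"object","properties":{"moves":{"type":"array"},"hand":{"type":"number"},"newtons":{"type":"number"}},"required":["moves"]}

```bash
mkdir -p pics; cat > h.py <<'E'
import numpy as np,cv2
from bench import r
def save(n,fn):
    f=r.grab_frame(n); cv2.imwrite('pics/'+fn,cv2.cvtColor(f['img'],cv2.COLOR_RGB2BGR)); np.savez('pics/'+fn[:-4]+'.npz',**{k:f[k] for k in('img','mtx','world_to_cam')}); return f
def ld(fn): return dict(np.load('pics/'+fn+'.npz'))
def ray(f,uv):
    K=f['mtx'];W=f['world_to_cam'];uv=np.atleast_2d(np.array(uv,float))
    d=np.c_[(uv[:,0]-K[0,2])/K[0,0],-(uv[:,1]-K[1,2])/K[1,1],-np.ones(len(uv))]
    R=W[:3,:3];return -R.T@W[:3,3], (d@R)/np.linalg.norm(d,axis=1)[:,None]
def onz(f,uv,z):
    o,d=ray(f,uv);return o+d*((z-o[2])/d[:,2])[:,None]
def proj(f,P):
    P=np.atleast_2d(P);c=P@f['world_to_cam'][:3,:3].T+f['world_to_cam'][:3,3];K=f['mtx']
    return np.c_[K[0,0]*c[:,0]/-c[:,2]+K[0,2],K[1,1]*-c[:,1]/-c[:,2]+K[1,2]]
def tri(obs):
    A=np.zeros((3,3));b=np.zeros(3);L=[]
    for f,uv in obs:
        o,d=ray(f,uv);d=d[0];M=np.eye(3)-np.outer(d,d);A+=M;b+=M@o;L.append((o,M))
    p=np.linalg.solve(A,b);return p,[np.linalg.norm(M@(p-o))*1000 for o,M in L]
E
python3 - <<'E'
from h import *
np.set_printoptions(precision=4,suppress=True)
print(r.get_obs(),r.grasp_offset)
for n in('side','top','wrist'):
    f=save(n,n+'0.png');print(n,f['mtx'],f['world_to_cam'], [k for k in f])
E
```

```text
{'clock': 0.0, 'joints': array([-1.3871,  0.4778,  0.0223,  1.5565, -0.0115,  1.1093, -0.0831]), 'qvel': array([ 0.0023, -0.0001,  0.0015,  0.0015,  0.0001,  0.0011,  0.0002]), 'tau': array([ -0.0005, -59.6483,   1.6078, -28.1194,   0.0124,   0.0096,
        -0.    ]), 'tcp_pos': array([0.194 , 0.6458, 0.2029]), 'orientation': array([-0.4567, -3.1081,  0.003 ]), 'contact_force': array([0.4874, 0.1631, 0.5553]), 'moment': array([0.0323, 0.0003, 0.0027]), 'grip_width': 0.08536104026783246} 0.0187
side [[348.3121   0.     254.5346]
 [  0.     348.3121 195.1642]
 [  0.       0.       1.    ]] [[ 0.9862 -0.1642  0.02   -0.5565]
 [ 0.0762  0.5582  0.8262 -0.1093]
 [-0.1468 -0.8133  0.5631 -1.0551]
 [ 0.      0.      0.      1.    ]] ['img', 'mtx', 'world_to_cam']
top [[361.58     0.     255.6804]
 [  0.     361.58   192.6278]
 [  0.       0.       1.    ]] [[-0.0106 -0.9999 -0.0124  0.0062]
 [ 0.9952 -0.0117  0.0976 -0.562 ]
 [-0.0977 -0.0113  0.9952 -1.0285]
 [ 0.      0.      0.      1.    ]] ['img', 'mtx', 'world_to_cam']
wrist [[323.9529   0.     256.6516]
 [  0.     323.9529 195.1883]
 [  0.       0.       1.    ]] [[ 0.2869  0.958  -0.0019 -0.6744]
 [-0.9162  0.2738 -0.2927  0.0385]
 [-0.2799  0.0857  0.9562 -0.3793]
 [ 0.      0.      0.      1.    ]] ['img', 'mtx', 'world_to_cam']
```

View pics/side0.png

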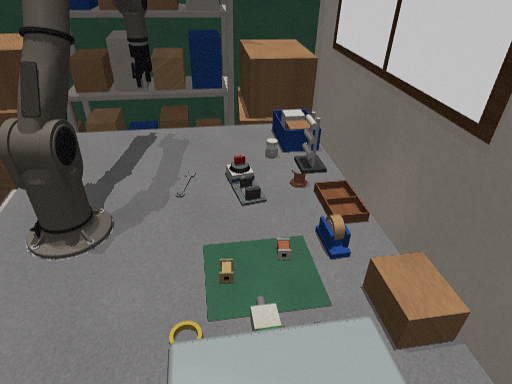

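View pics/top0.png

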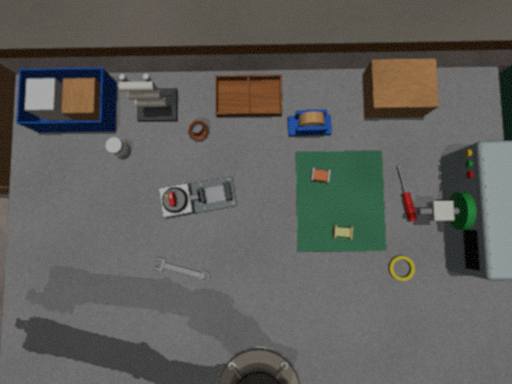

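View pics/wrist0.png

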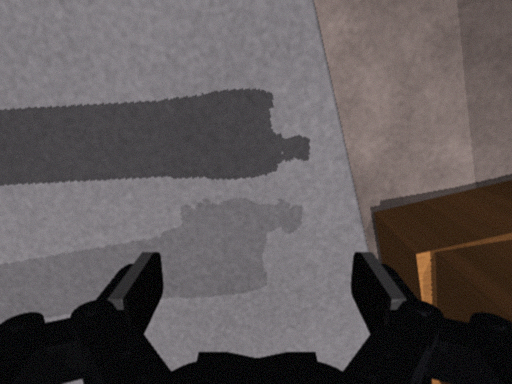

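The side and top views show the tan bobbin at side (227,270) / top (344,232). The wound coil is at top (321,175), and the station has its knob at top (173,200) and its seat at about (213,195). The wrist camera doesn't see any of these yet.

```bash
python3 - <<'E'
from h import *
a=ld('side0')['img'];b=ld('top0')['img']
def crop(i,x0,x1,y0,y1,s): return cv2.resize(i[y0:y1,x0:x1],None,fx=s,fy=s,interpolation=cv2.INTER_CUBIC)
A=crop(a,210,280,145,210,5.7);B=crop(a,205,305,225,290,4)
C=crop(b,150,240,170,225,4.4);D=crop(b,300,360,160,245,3)
H=np.zeros((600,800,3),np.uint8)
for im,x,y in((A,0,0),(B,400,0),(C,0,370),(D,400,300)):
    im=im[:600-y,:min(800-x,400)];H[y:y+im.shape[0],x:x+im.shape[1]]=im
cv2.imwrite('pics/z0.png',H[...,::-1])
f=ld('top0');print(onz(f,[[344,232],[321,175],[213,195]],.02),onz(f,[[172,199]],.09))
E
```

```text
[[ 0.4449447  -0.25504914  0.02      ]
 [ 0.61271522 -0.19316175  0.02      ]
 [ 0.55721965  0.12574761  0.02      ]] [[0.54098813 0.22955141 0.09      ]]
```

View pics/z0.png

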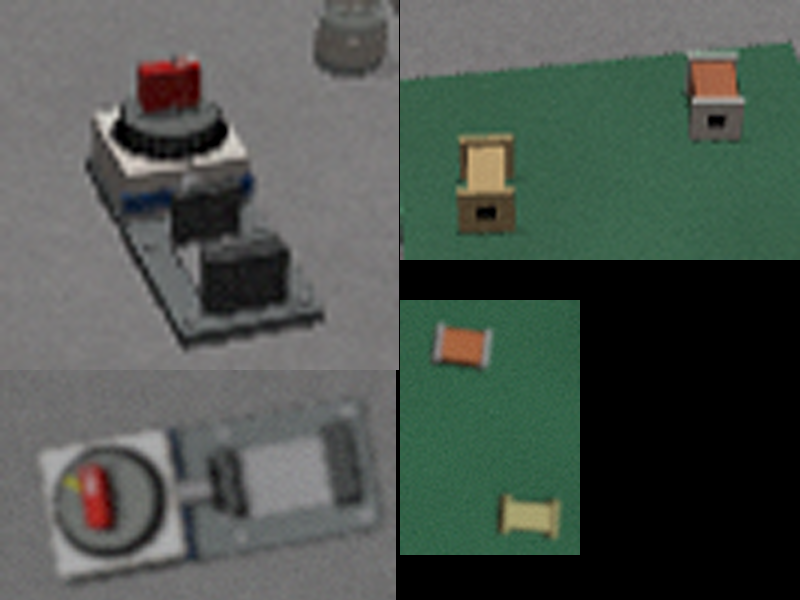

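```bash
cat >> h.py <<'E'
from scipy.spatial.transform import Rotation as Ro
np.set_printoptions(precision=4,suppress=True)
def go(xyz,yawdeg):
    """shift (tool mm) and turn deg to have TCP at xyz, tool-y axis along yaw (mod 180)"""
    o=r.get_obs();R=Ro.from_rotvec(o['orientation']).as_matrix()
    s=R.T@(np.array(xyz)-o['tcp_pos'])*1000
    cur=np.degrees(np.arctan2(R[1,1],R[0,1]));t=-(yawdeg-cur)  # tool z is down
    t=(t+90)%180-90
    print('tcp',o['tcp_pos'],'yaw',round(cur,2),'shift',s.round(1),'turn',round(t,2),'tilt',R[:,2],'j7',o['joints'][6])
E
python3 - <<'E'
from h import *
o=r.get_obs();R=Ro.from_rotvec(o['orientation']).as_matrix();f=ld('wrist0');W=f['world_to_cam']
c=-W[:3,:3].T@W[:3,3];print(R);print('cam in tool',R.T@(c-o['tcp_pos']));print('cam axis in tool',R.T@(-W[2,:3]))
go([.47,.25,.25],0)
E
```

```text
[[-0.9578  0.2876 -0.0003]
 [ 0.2876  0.9578 -0.0013]
 [-0.0001 -0.0014 -1.    ]]
cam in tool [ 0.0747  0.0003 -0.1695]
cam axis in tool [-0.2927 -0.0003  0.9562]
tcp [0.194  0.646  0.2032] yaw 73.29 shift [-378.2 -300.   -46.4] turn 73.29 tilt [-0.0003 -0.0013 -1.    ] j7 -0.0830726331151443
```

```bash
python3 - <<'E'
from h import *
go([.50,.17,.26],73.3)
E
```

```text
tcp [0.194  0.646  0.2032] yaw 73.29 shift [-430.  -368.   -56.3] turn -0.01 tilt [-0.0003 -0.0013 -1.    ] j7 -0.0830726331151443
```

Request:
{"method": "send_rows", "body": {"moves": [-43,-37,-8,0,-86,-74,-20,0,-130,-110,-40,0,-173,-147,-57,0,-216,-184,-57,0,-260,-221,-57,0,-303,-258,-57,0,-346,-295,-57,0]}}

```text
clock: 1.15
tcp_pos: [0.4413, 0.2626, 0.2609]
orientation: [0.457, 3.108, 0.0]
contact_force: [0.1, -0.5, 0.2]
grip_width: 0.0855
```

Request:
{"method": "send_rows", "body": {"moves": [-43,-37,0,0,-84,-73,0,0,-84,-73,0,0,-84,-73,0,0]}}

```text
clock: 1.65
tcp_pos: [0.4997, 0.1708, 0.2607]
orientation: [-0.457, -3.108, -0.0]
contact_force: [0.1, 0.4, 0.4]
grip_width: 0.0855
```

```bash
python3 - <<'E'
from h import *
go([.50,.17,.26],73.3)
save('wrist','w1.png')
E
```

```text
tcp [0.4997 0.1708 0.2607] yaw 73.28 shift [-0.5 -0.7  0.7] turn -0.02 tilt [-0.0007  0.0003 -1.    ] j7 0.8950052346422883
```

View pics/w1.png

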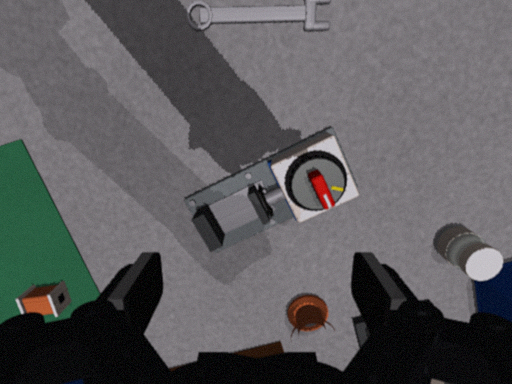

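The wrist view shows the whole station: red bar at about (321,188), yellow mark (337,188), jaw face (258,203), stop (208,228), steel bed (237,217). I'll take a second view from further along, on the way to the bobbin.

```bash
python3 - <<'E'
from h import *
go([.56,.07,.24],73.3)
E
```

```text
tcp [0.4994 0.1715 0.2607] yaw 73.37 shift [-87.1 -79.9  20.6] turn 0.07 tilt [-0.0007  0.0003 -1.    ] j7 0.895106370979253
```

Request:
{"method": "send_rows", "body": {"moves": [-40,-37,10,0,-80,-74,20,0,-87,-80,20,0,-87,-80,20,0,-87,-80,20,0]}}

```text
clock: 2.33
tcp_pos: [0.5598, 0.0712, 0.2409]
orientation: [-0.451, -3.109, -0.002]
contact_force: [0.5, 0.4, 0.8]
grip_width: 0.0852
```

```bash
python3 - <<'E'
from h import *
go([.56,.07,.24],73.3)
f=save('wrist','w2.png')
H=np.zeros((600,800,3),np.uint8)
a=ld('w1')['img'];b=f['img']
print(proj(f,[[.557,.126,.02],[.54,.23,.09]]))
A=cv2.resize(a[120:255,180:365],None,fx=3.2,fy=3.2,interpolation=cv2.INTER_CUBIC)
cv2.imwrite('pics/w1z.png',A[...,::-1])
E
```

```text
tcp [0.5598 0.0712 0.2409] yaw 73.48 shift [-0.5 -1.1  0.9] turn 0.18 tilt [-0.0003  0.0011 -1.    ] j7 1.1541215729896077
[[299.1845 145.2372]
 [409.4743 107.8716]]
```

View pics/w2.png

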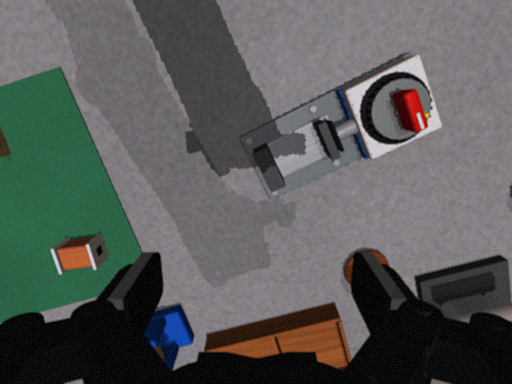

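View pics/w1z.png

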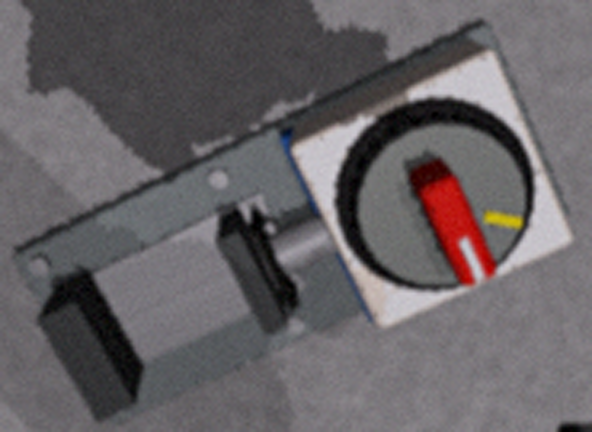

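```bash
python3 - <<'E'
from h import *
b=ld('w2')['img']
A=cv2.resize(b[45:205,235:445],None,fx=3.7,fy=3.7,interpolation=cv2.INTER_CUBIC)
cv2.imwrite('pics/w2z.png',np.clip(A.astype(float)*1.5,0,255).astype(np.uint8)[...,::-1])
a=ld('w1')['img']
A=cv2.resize(a[175:255,180:290],None,fx=7,fy=7,interpolation=cv2.INTER_CUBIC)
cv2.imwrite('pics/w1zz.png',np.clip(A.astype(float)*2,0,255).astype(np.uint8)[...,::-1])
E
```

```text
(no output)
```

View pics/w2z.png

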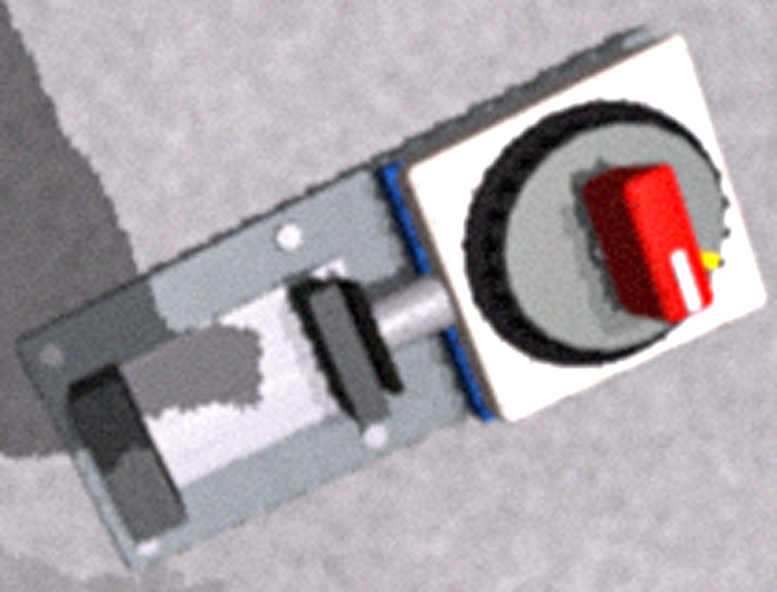

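View pics/w1zz.png

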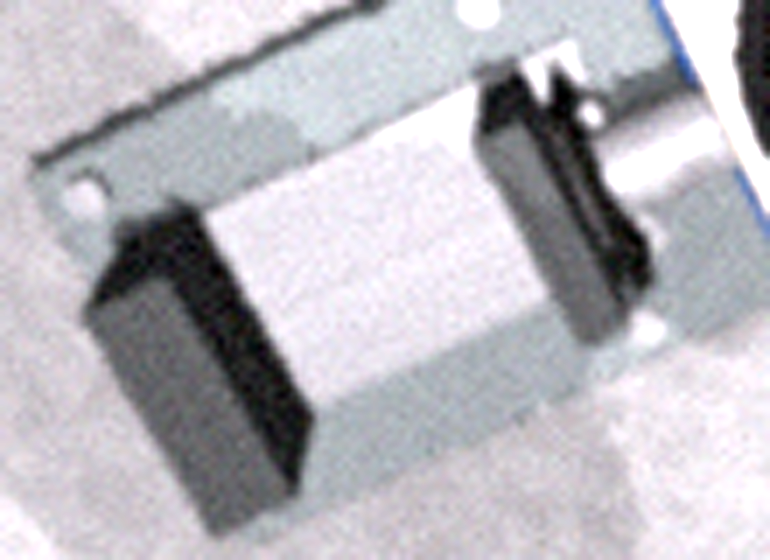

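```bash
python3 - <<'E'
from h import *
f1,f2=ld('w1'),ld('w2')
z1=lambda p:np.array(p)/3.2+[180,120]
zz=lambda p:np.array(p)/7+[180,175]
z2=lambda p:np.array(p)/3.7+[235,45]
# stop top: near-robot back/front corner, far front, far back
S1=[zz(p) for p in((88,310),(155,272),(298,492),(215,535))]
S2=[z2(p) for p in((72,390),(113,370),(185,512),(140,540))]
H1=[z1(p) for p in((290,147),(487,50),(572,243),(378,325))]
H2=[z2(p) for p in((410,178),(685,35),(765,300),(508,420))]
for n,A,B,z in(('stop',S1,S2,.052),('hous',H1,H2,.048)):
    P=[]
    for a,b in zip(A,B):
        p,e=tri([(f1,a),(f2,b)]);P.append(p);print(n,p,e,onz(f1,a,z)[0,:2],onz(f2,b,z)[0,:2])
    P=np.array(P);print('mean',P.mean(0))
    for f,X in((f1,A),(f2,B)):
        Q=onz(f,X,z)[:,:2];print(Q.mean(0),'edges mm',[round(np.linalg.norm(Q[i]-Q[(i+1)%4])*1000,1) for i in range(4)],'ang',[round(np.degrees(np.arctan2(*(Q[(i+1)%4]-Q[i])[::-1])),1) for i in range(4)])
E
```

```text
stop [0.5428 0.0752 0.0591] [np.float64(1.2292505190903777), np.float64(1.2292505190905827)] [0.5461 0.0736] [0.5428 0.0742]
stop [0.5407 0.0882 0.0562] [np.float64(0.8669714220263925), np.float64(0.8669714220262119)] [0.5427 0.0874] [0.5406 0.0877]
stop [0.5904 0.0974 0.0507] [np.float64(1.002176250728931), np.float64(1.002176250728948)] [0.5907 0.0982] [0.5891 0.0969]
stop [0.5934 0.0813 0.0542] [np.float64(0.2514057726877757), np.float64(0.2514057726878501)] [0.5946 0.0808] [0.5938 0.0811]
mean [0.5668 0.0855 0.055 ]
[0.5685 0.085 ] edges mm [np.float64(14.3), np.float64(49.2), np.float64(17.8), np.float64(49.0)] ang [np.float64(103.7), np.float64(12.6), np.float64(-77.5), np.float64(-171.5)]
[0.5666 0.085 ] edges mm [np.float64(13.6), np.float64(49.4), np.float64(16.5), np.float64(51.4)] ang [np.float64(99.6), np.float64(10.8), np.float64(-73.3), np.float64(-172.2)]
hous [0.5118 0.1859 0.0427] [np.float64(0.9909568085965665), np.float64(0.9909568085964355)] [0.5097 0.1856] [0.5123 0.1851]
hous [0.4958 0.264  0.0525] [np.float64(0.9133110853820361), np.float64(0.9133110853820892)] [0.4957 0.2644] [0.4967 0.2666]
hous [0.5764 0.279  0.0488] [np.float64(0.5027568015191162), np.float64(0.5027568015189899)] [0.5772 0.2794] [0.5761 0.2791]
hous [0.5901 0.1995 0.046 ] [np.float64(0.6358769254985238), np.float64(0.6358769254984038)] [0.5886 0.1992] [0.5901 0.1993]
mean [0.5435 0.2321 0.0475]
[0.5428 0.2321] edges mm [np.float64(80.1), np.float64(82.9), np.float64(81.0), np.float64(80.0)] ang [np.float64(100.1), np.float64(10.5), np.float64(-81.9), np.float64(-170.2)]
[0.5438 0.2325] edges mm [np.float64(83.0), np.float64(80.5), np.float64(81.1), np.float64(79.1)] ang [np.float64(100.8), np.float64(8.9), np.float64(-80.1), np.float64(-169.7)]
```

Housing centre is about (0.543, 0.232) with its top at 47.5 mm. The stop centre is about (0.567, 0.0855) with its top near 54 mm. They are 149 mm apart where 151 mm is expected, and the yaw is about 9.7°, so the heights and sizes check out. Next is the bobbin.

```bash
python3 - <<'E'
from h import *
go([.45,-.20,.22],0)
E
```

```text
tcp [0.5599 0.0711 0.241 ] yaw 73.48 shift [  28.2 -291.1   20.8] turn 73.48 tilt [-0.0002  0.001  -1.    ] j7 1.1542700137456203
```

Request:
{"method": "send_rows", "body": {"moves": [4,-41,3,10.5,8,-83,6,21,12,-125,9,31.5,16,-166,12,42,20,-208,15,52.5,24,-250,18,63,28,-291,21,73.5,28,-291,21,73.5]}}

```text
clock: 3.38
tcp_pos: [0.4486, -0.2036, 0.2201]
orientation: [2.231, 2.212, 0.0]
contact_force: [0.9, 0.4, 0.2]
grip_width: 0.0851
```

Request:
{"method": "send_rows", "body": {"moves": [0,0,0,0,0,0,0,0]}}

```text
clock: 3.62
tcp_pos: [0.4507, -0.2003, 0.2199]
orientation: [-2.221, -2.221, -0.001]
contact_force: [0.0, 0.3, -0.5]
grip_width: 0.0856
```

```bash
python3 - <<'E'
from h import *
go([.45,-.24,.15],0)
f=save('wrist','w3.png')
E
```

```text
tcp [ 0.4507 -0.2003  0.2199] yaw 0.01 shift [-39.8  -0.8  69.9] turn 0.01 tilt [ 0.0003  0.0005 -1.    ] j7 0.4512807000096834
```

View pics/w3.png

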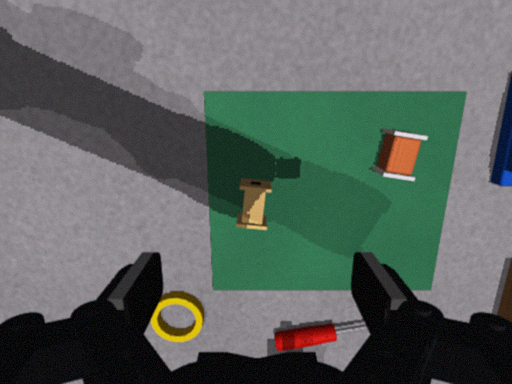

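The tan bobbin is at (254,204), its axis close to vertical in the image. I'll go lower for a second view.

Request:
{"method": "send_rows", "body": {"moves": [-15,0,40,0,-20,0,85,0,-20,0,90,0,-20,0,90,0]}}

```text
clock: 4.18
tcp_pos: [0.4504, -0.2217, 0.1306]
orientation: [2.225, 2.218, -0.0]
contact_force: [0.3, 0.4, -0.3]
grip_width: 0.0855
```

```bash
python3 - <<'E'
from h import *
go([.45,-.24,.13],0)
f=save('wrist','w4.png')
a=ld('w3')['img']
print(proj(f,[[.445,-.255,.03]]))
A=cv2.resize(a[165:245,215:295],None,fx=5,fy=5,interpolation=cv2.INTER_CUBIC)
u,v=proj(f,[[.445,-.255,.03]])[0].astype(int)
u=max(60,min(u,452));v=max(60,min(v,324))
B=cv2.resize(f['img'][v-60:v+60,u-60:u+60],(400,400),interpolation=cv2.INTER_CUBIC);print(u-60,v-60,400/120)
cv2.imwrite('pics/z4.png',np.hstack([A,B])[...,::-1])
E
```

```text
tcp [ 0.4504 -0.2217  0.1306] yaw -0.17 shift [-18.3  -0.4   0.6] turn -0.17 tilt [ 0.0001 -0.0001 -1.    ] j7 0.6255907660716553
[[250.6568 222.4171]]
190 162 3.3333333333333335
```

View pics/z4.png

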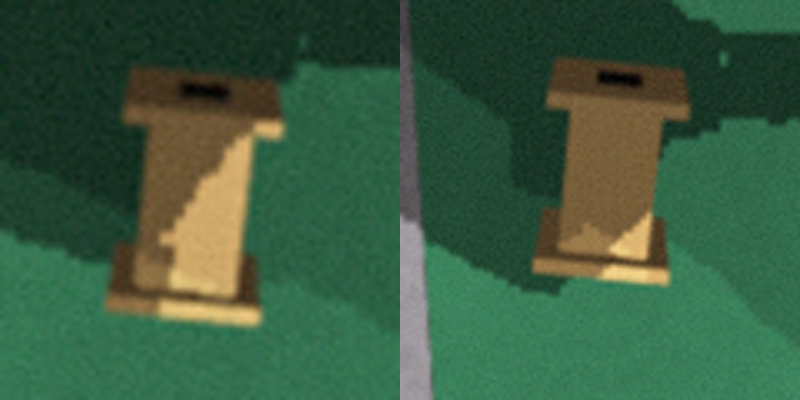

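```bash
python3 - <<'E'
from h import *
f1,f2=ld('w3'),ld('w4')
A=[np.array(p)/5+[215,165] for p in((122,107),(284,122),(262,326),(106,309))]
B=[(np.array(p)-[400,0])/3.3333+[190,162] for p in((547,98),(690,112),(668,286),(532,273))]
P=[]
for a,b in zip(A,B):
    p,e=tri([(f1,a),(f2,b)]);P.append(p);print(p,e)
print(np.mean(P,0))
for f,X in((f1,A),(f2,B)):
    Q=onz(f,X,.039)[:,:2];print(Q.mean(0),'edges mm',[round(np.linalg.norm(Q[i]-Q[(i+1)%4])*1000,1) for i in range(4)],'ang',[round(np.degrees(np.arctan2(*(Q[(i+1)%4]-Q[i])[::-1])),1) for i in range(4)])
E
```

```text
[ 0.4329 -0.2164  0.0617] [np.float64(0.4067646168508738), np.float64(0.40676461685089044)]
[ 0.4658 -0.2164  0.0729] [np.float64(0.460202306683988), np.float64(0.4602023066840743)]
[ 0.463  -0.2757  0.0388] [np.float64(0.4172599551023383), np.float64(0.41725995510238956)]
[ 0.4275 -0.2671  0.0487] [np.float64(0.13859660957928677), np.float64(0.13859660957935777)]
[ 0.4473 -0.2439  0.0555]
[ 0.4474 -0.2487] edges mm [np.float64(36.6), np.float64(49.9), np.float64(36.7), np.float64(49.1)] ang [np.float64(-5.4), np.float64(-95.1), np.float64(173.4), np.float64(84.8)]
[ 0.447  -0.2495] edges mm [np.float64(36.3), np.float64(48.8), np.float64(36.3), np.float64(48.7)] ang [np.float64(-5.9), np.float64(-96.0), np.float64(173.9), np.float64(84.0)]
```

```bash
python3 - <<'E'
from h import *
fs,ft=ld('side0'),ld('top0')
w=ld('w3')
# top face corners of -y flange outer edge / +y flange top edge seen in side zoom (x-400)/4+205, y/4+225
# side: +y flange top edge (457..513,137); -y flange top outer edge (457,203)?..
pts={'-yL':((457,193),None),'-yR':((515,190),None)}
S=[np.array([(x-400)/4+205,y/4+225]) for x,y in((459,139),(513,136),(515,192),(457,196))]
A=[np.array(p)/5+[215,165] for p in((122,107),(284,122),(262,326),(106,309))]
for s,a in zip(S,A):
    print(tri([(fs,s),(w,a)]))
go([.4472,-.249,.06],-5.5)
E
```

```text
(array([ 0.4324, -0.2229,  0.0373]), [np.float64(1.1419052009094888), np.float64(1.1419052009095418)])
(array([ 0.4684, -0.2261,  0.038 ]), [np.float64(0.5219236567692459), np.float64(0.521923656769329)])
(array([ 0.4639, -0.2758,  0.0384]), [np.float64(0.5276670267262346), np.float64(0.5276670267262158)])
(array([ 0.4275, -0.2722,  0.0368]), [np.float64(0.7143371983051443), np.float64(0.714337198305245)])
tcp [ 0.451  -0.2219  0.1312] yaw -0.17 shift [-27.1  -3.8  71.2] turn 5.33 tilt [ 0.0018 -0.0003 -1.    ] j7 0.6256739768971051
```

Request:
{"method": "send_rows", "body": {"moves": [-15,-2,20,2.5,-27,-3,50,5.3,-27,-3,80,5.3,-27,-3,100,5.3,-27,-3,115,5.3,-27,-3,125,5.3,-27,-3,125,5.3,-27,-3,125,5.3]}}

```text
clock: 5.22
tcp_pos: [0.4472, -0.2492, 0.0055]
orientation: [2.325, 2.111, 0.001]
contact_force: [-0.5, 0.7, -0.0]
grip_width: 0.0851
```

```bash
python3 - <<'E'
from h import *
go([.448,-.2492,.0055],-5.5)
f=save('wrist','w5.png');print(r.get_obs()['contact_force'])
E
```

```text
tcp [ 0.4472 -0.2492  0.0055] yaw -5.52 shift [0.1 0.8 0. ] turn -0.02 tilt [ 0.001  -0.0003 -1.    ] j7 0.7787002419935982
[ 0.6927 -0.6467  0.5519]
```

View pics/w5.png

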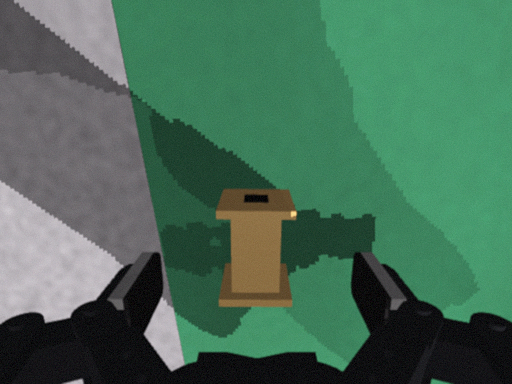

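The bobbin is centred between the open fingers at (256,250). I'll close on the barrel.

Request:
{"method": "send_rows", "body": {"moves": [0,0,0,0,0,0,0,0,0,0,0,0,0,0,0,0,0,0,0,0,0,0,0,0], "hand": 1, "newtons": 25}}

```text
clock: 6.02
tcp_pos: [0.4468, -0.249, 0.005]
orientation: [2.326, 2.112, 0.0]
contact_force: [-0.8, 1.3, 4.6]
grip_width: 0.0215
```

```bash
python3 - <<'E'
from h import *
o=r.get_obs();print(o['contact_force'],o['grip_width'],o['clock'])
f=save('wrist','w6.png')
E
```

```text
[-0.7947  1.3463  4.5871] 0.02153840076392411 6.025
```

View pics/w6.png

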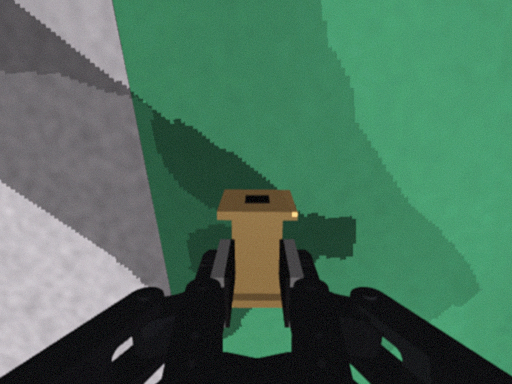

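Request:
{"method": "send_rows", "body": {"moves": [0,0,-20,0,0,0,-60,0,0,0,-100,0,0,0,-125,0,0,0,-125,0]}}

```text
clock: 6.7
tcp_pos: [0.448, -0.2494, 0.1313]
orientation: [2.323, 2.11, 0.003]
contact_force: [0.5, 0.4, -0.0]
grip_width: 0.021
```

```bash
python3 - <<'E'
from h import *
o=r.get_obs();print(o['contact_force'],o['moment'],o['grip_width'],o['clock'])
f=save('wrist','w7.png');go([.5615,.1219,.13],9.7)
E
```

```text
[ 0.5342  0.3929 -0.0384] [0.001  0.0242 0.0093] 0.020953079785127674 6.7
tcp [ 0.4471 -0.2488  0.13  ] yaw -5.5 shift [380.   78.4   0.2] turn -15.2 tilt [ 0.0013 -0.     -1.    ] j7 0.617163541415813
```

View pics/w7.png

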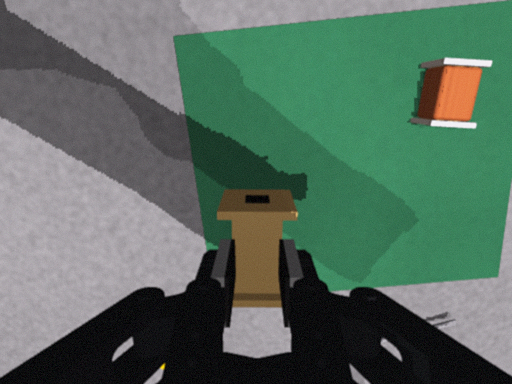

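The bobbin is held level. I'll carry it over the seat.

Request:
{"method": "send_rows", "body": {"moves": [30,6,0,-1,85,17,0,-3,140,29,0,-6,195,40,0,-8,250,52,0,-10,305,63,0,-12,350,72,0,-14,380,78,0,-15.2]}}

```text
clock: 7.75
tcp_pos: [0.5603, 0.1241, 0.1282]
orientation: [-2.021, -2.403, 0.003]
contact_force: [-0.1, -1.2, 0.0]
grip_width: 0.0208
```

Request:
{"method": "send_rows", "body": {"moves": [0,0,0,0,0,0,0,0]}}

```text
clock: 8.0
tcp_pos: [0.5604, 0.12, 0.1292]
orientation: [-2.028, -2.399, 0.003]
contact_force: [0.1, -0.6, 0.1]
grip_width: 0.0212
```

```bash
python3 - <<'E'
from h import *
f=save('wrist','w8.png');go([.5615,.1219,.08],9.7);s=save('side','s8.png')
A=cv2.resize(s['img'][130:220,200:300],None,fx=4.4,fy=4.4,interpolation=cv2.INTER_CUBIC)
cv2.imwrite('pics/s8z.png',A[...,::-1])
E
```

```text
tcp [0.5605 0.1197 0.1295] yaw 9.52 shift [ 2.   1.4 49.5] turn -0.18 tilt [-0.0009 -0.0011 -1.    ] j7 0.12996751507542076
```

View pics/w8.png

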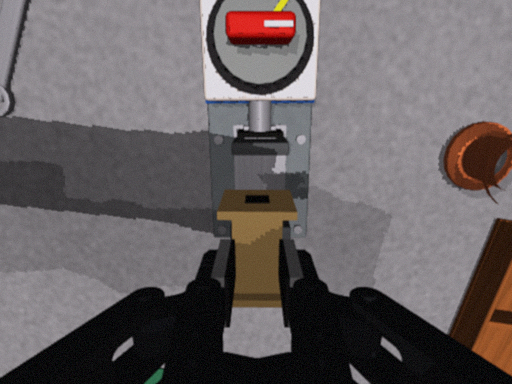

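View pics/s8z.png

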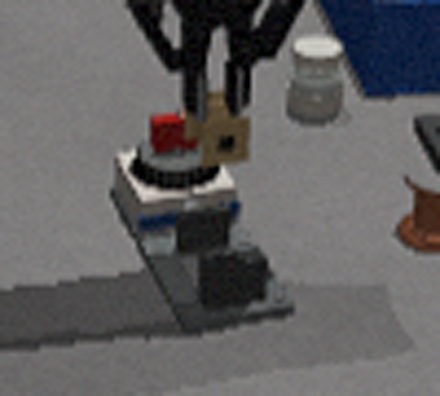

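```bash
python3 - <<'E'
from h import *
f=ld('w8')
A=cv2.resize(f['img'][0:250,190:330],None,fx=2.4,fy=2.4,interpolation=cv2.INTER_CUBIC)
B=cv2.resize(f['img'][85:245,195:325],None,fx=3.5,fy=3.5,interpolation=cv2.INTER_CUBIC)
H=np.zeros((600,336+455,3),np.uint8);H[:,:336]=A;H[:560,336:]=B
cv2.imwrite('pics/w8z.png',np.clip(H*1.3,0,255).astype(np.uint8)[...,::-1])
E
```

```text
(no output)
```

View pics/w8z.png

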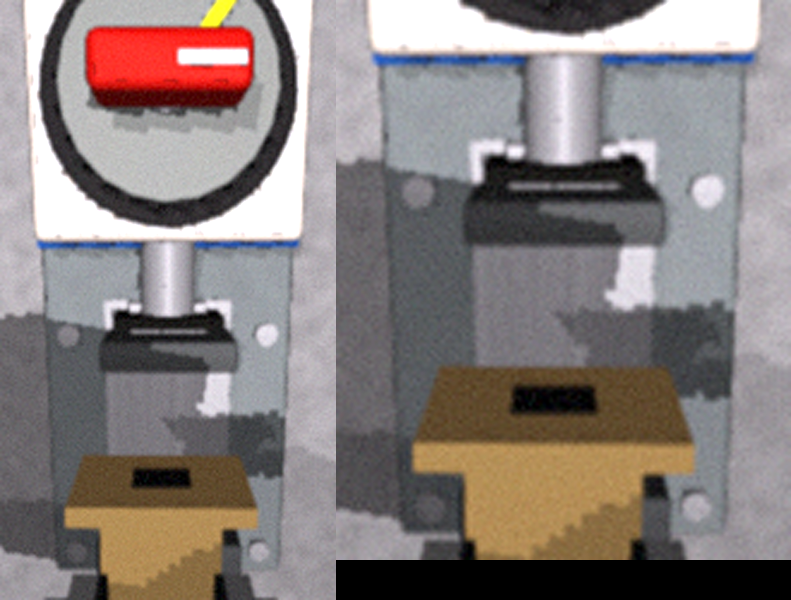

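```bash
python3 - <<'E'
from h import *
f=ld('w8');o=r.get_obs();R=Ro.from_rotvec(o['orientation']).as_matrix();t=o['tcp_pos']
z=lambda x,y:[195+(x-336)/3.5,85+y/3.5]
def T(n,uv,h):
    P=onz(f,uv,h);L=(P-t)@R;print(n,P[:,:2].round(4).tolist(),'tool xy mm',(L[:,:2]*1000).round(1).tolist(),'mean',(L[:,:2].mean(0)*1000).round(1),'w',round(np.linalg.norm(P[0]-P[1])*1000,1))
T('bed',[z(475,250),z(655,250)],.014);T('bed2',[z(475,360),z(652,360)],.014)
T('house',[z(373,50),z(757,50)],.048);T('jaw',[z(466,243),z(663,243)],.050)
y=lambda x,y:[190+x/2.4,y/2.4]
T('bar top',[y(86,67),y(252,67)],.098) # mid rows of the top
T('bar top2',[y(88,30),y(250,30)],.098);T('bar top far',[y(90,90),y(252,90)],.098)
h=float(t[2])+.034
T('flange +y top',[z(413,473),z(693,473)],h)
T('flange +y outer',[z(413,445),z(693,445)],h)
for hh in(.158,.161,.164,.167,.170):T('fl%g'%hh,[z(413,445),z(693,445)],hh)
E
```

```text
bed [[0.5371, 0.1399], [0.5821, 0.1476]] tool xy mm [[23.9, -19.7], [24.0, 26.0]] mean [23.9  3.1] w 45.6
bed2 [[0.5414, 0.1113], [0.587, 0.119]] tool xy mm [[-5.1, -20.2], [-5.0, 26.0]] mean [-5.   2.9] w 46.2
house [[0.5108, 0.1852], [0.5911, 0.1988]] tool xy mm [[72.8, -38.2], [73.0, 43.3]] mean [72.9  2.6] w 81.5
jaw [[0.5364, 0.148], [0.5793, 0.1553]] tool xy mm [[32.0, -19.1], [32.1, 24.4]] mean [32.   2.6] w 43.5
bar top [[0.5249, 0.227], [0.563, 0.2334]] tool xy mm [[111.7, -17.5], [111.7, 21.2]] mean [111.7   1.9] w 38.7
bar top2 [[0.5242, 0.2347], [0.561, 0.2409]] tool xy mm [[119.4, -16.8], [119.4, 20.5]] mean [119.4   1.8] w 37.3
bar top far [[0.5265, 0.2223], [0.564, 0.2286]] tool xy mm [[106.8, -16.7], [106.9, 21.4]] mean [106.8   2.4] w 38.1
flange +y top [[0.5395, 0.1387], [0.5747, 0.1448]] tool xy mm [[22.2, -17.7], [22.3, 18.1]] mean [22.3  0.2] w 35.8
flange +y outer [[0.539, 0.1425], [0.574, 0.1485]] tool xy mm [[26.0, -17.6], [26.1, 17.9]] mean [26.1  0.2] w 35.5
fl0.158 [[0.5386, 0.1403], [0.575, 0.1465]] tool xy mm [[24.0, -18.3], [24.1, 18.7]] mean [24.   0.2] w 37.0
fl0.161 [[0.5388, 0.1415], [0.5745, 0.1476]] tool xy mm [[25.1, -17.9], [25.1, 18.3]] mean [25.1  0.2] w 36.2
fl0.164 [[0.539, 0.1426], [0.5739, 0.1486]] tool xy mm [[26.2, -17.5], [26.2, 17.9]] mean [26.2  0.2] w 35.4
fl0.167 [[0.5392, 0.1438], [0.5733, 0.1496]] tool xy mm [[27.2, -17.1], [27.3, 17.5]] mean [27.3  0.2] w 34.6
fl0.17 [[0.5394, 0.1449], [0.5728, 0.1506]] tool xy mm [[28.3, -16.7], [28.4, 17.1]] mean [28.4  0.2] w 33.8
```

Seen from above, the bobbin's centre is at tool (0.5, 0.2) mm and the station's centre line is at tool y +2.9 mm. The jaw face is at +32 mm and the stop face at about -27 mm. So I'll shift (+2, +2.8) mm and lower about 113 mm.

Request:
{"method": "send_rows", "body": {"moves": [1,1.4,15,0,2,2.8,40,0,2,2.8,65,0,2,2.8,80,0,2,2.8,90,0,2,2.8,100,0,2,2.8,100,0]}}

```text
clock: 8.98
tcp_pos: [0.5631, 0.1241, 0.0295]
orientation: [-2.026, -2.401, 0.001]
contact_force: [-0.3, 0.5, 0.1]
grip_width: 0.0209
```

```bash
python3 - <<'E'
from h import *
f=save('wrist','w9.png');go([.5633,.1222,.016],9.7);print(r.get_obs()['contact_force'])
s=save('side','s9.png')
A=cv2.resize(s['img'][130:220,200:300],None,fx=4.2,fy=4.2,interpolation=cv2.INTER_CUBIC)
B=cv2.resize(f['img'][100:330,180:340],(263,378),interpolation=cv2.INTER_CUBIC)
cv2.imwrite('pics/s9z.png',np.hstack([A,B])[...,::-1])
E
```

```text
tcp [0.5635 0.1242 0.03  ] yaw 9.68 shift [-2.  -0.5 14. ] turn -0.02 tilt [ 0.0002  0.0001 -1.    ] j7 0.21201896284171184
[ 0.3302  0.0399 -0.3119]
```

View pics/s9z.png

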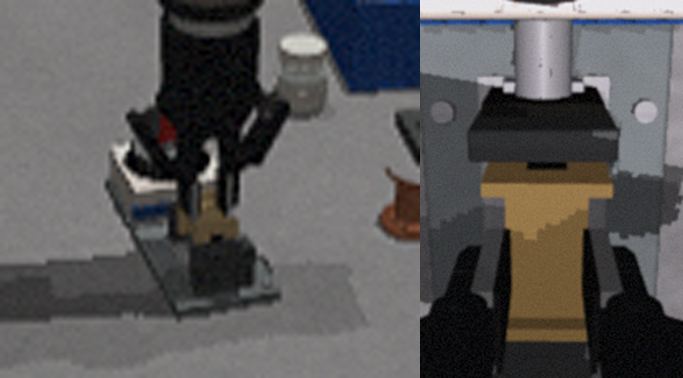

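Between jaw and stop and in line. It sits about 2 mm too near the jaw, so I'll shift back 2 mm and set it down.

Request:
{"method": "send_rows", "body": {"moves": [-2,0,0,0,-2,0,5,0,-2,0,10,0,-2,0,12,0,-2,0,13.5,0,-2,0,13.5,0]}}

```text
clock: 9.82
tcp_pos: [0.5637, 0.1222, 0.0163]
orientation: [-2.026, -2.401, 0.0]
contact_force: [-0.7, -0.1, -0.6]
grip_width: 0.021
```

```bash
python3 - <<'E'
from h import *
go([.5633,.1222,.016],9.7);print(r.get_obs()['contact_force'],r.get_obs()['grip_width'])
E
```

```text
tcp [0.5637 0.1222 0.0163] yaw 9.68 shift [ 0.  -0.4  0.3] turn -0.02 tilt [-0. -0. -1.] j7 0.22664751158396326
[-0.7449 -0.0958 -0.6328] 0.020992991823475186
```

Request:
{"method": "send_rows", "body": {"moves": [0,0,0.6,0,0,0,0.6,0]}}

```text
clock: 10.07
tcp_pos: [0.5638, 0.1223, 0.0161]
orientation: [2.026, 2.401, 0.001]
contact_force: [-1.0, -0.4, 3.4]
grip_width: 0.0208
```

Request:
{"method": "send_rows", "body": {"moves": [0,0,0,0,0,0,0,0,0,0,0,0,0,0,0,0,0,0,0,0], "hand": 0}}

```text
clock: 10.7
tcp_pos: [0.5636, 0.1223, 0.0158]
orientation: [-2.026, -2.401, 0.0]
contact_force: [-0.1, 0.6, -0.4]
grip_width: 0.0857
```

Request:
{"method": "send_rows", "body": {"moves": [0,0,-10,0,0,0,-30,0,0,0,-60,0,0,0,-100,0,0,0,-124,0,0,0,-124,0]}}

```text
clock: 11.45
tcp_pos: [0.5655, 0.1225, 0.1431]
orientation: [2.025, 2.399, 0.008]
contact_force: [-0.6, 0.3, 0.5]
grip_width: 0.0856
```

```bash
python3 - <<'E'
from h import *
go([.5433,.2328,.14],99.7);print(r.get_obs()['contact_force'],r.get_obs()['grip_width'])
f=save('wrist','w10.png')
E
```

```text
tcp [0.5655 0.1225 0.1431] yaw 9.66 shift [112.4  -3.4   3.2] turn 89.96 tilt [ 0.005   0.0023 -1.    ] j7 0.12512786511542323
[-0.5979  0.254   0.5499] 0.0855865200674344
```

View pics/w10.png

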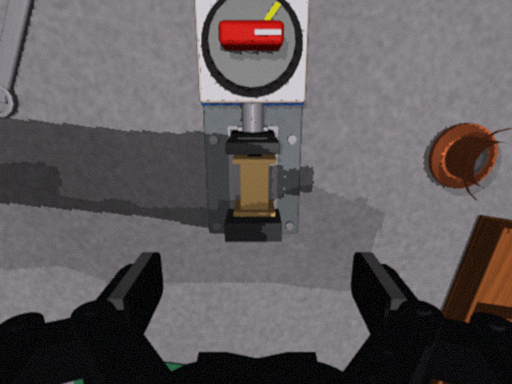

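The bobbin is standing on the bed between stop (253,225) and jaw (252,145). The touchdown force of 3.4 N at the expected height confirms the bed height. The knob bar lies along the station x-axis at (252,35). I'll go over the knob with the tool turned 90° counter-clockwise.

Request:
{"method": "send_rows", "body": {"moves": [13,0,0,-10.5,27,-1,0,-21,41,-1,0,-31.5,55,-2,0,-42,69,-2,0,-52.5,83,-3,0,-63,97,-3,0,-73.5,112,-3,0,-84]}}

```text
clock: 12.5
tcp_pos: [0.541, 0.2321, 0.1389]
orientation: [0.11, -3.138, 0.002]
contact_force: [-0.0, 0.0, 0.7]
grip_width: 0.0855
```

Request:
{"method": "send_rows", "body": {"moves": [0,0,0,-6,0,0,0,-6,0,0,0,-6]}}

```text
clock: 12.88
tcp_pos: [0.5416, 0.2316, 0.1393]
orientation: [0.261, -3.13, 0.001]
contact_force: [-0.2, 0.2, -0.8]
grip_width: 0.0852
```

```bash
python3 - <<'E'
from h import *
go([.5437,.2325,.10],99.7);print(r.get_obs()['moment'])
f=save('wrist','w11.png')
B=cv2.resize(f['img'][120:290,150:370],None,fx=3.5,fy=3.5,interpolation=cv2.INTER_CUBIC)
cv2.imwrite('pics/w11z.png',B[...,::-1])
E
```

```text
tcp [0.5416 0.2316 0.1393] yaw 99.53 shift [-2.2  0.5 39.3] turn -0.17 tilt [-0.0008 -0.0006 -1.    ] j7 1.3115380687522535
[ 0.0179  0.0363 -0.0296]
```

View pics/w11.png

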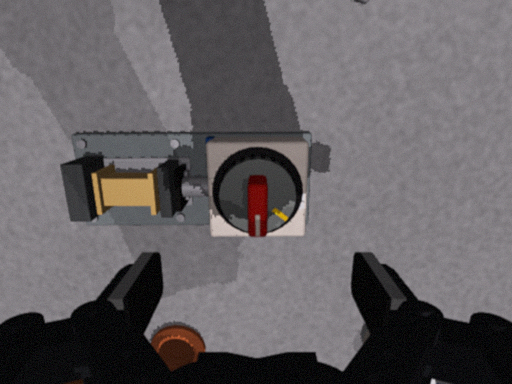

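View pics/w11z.png

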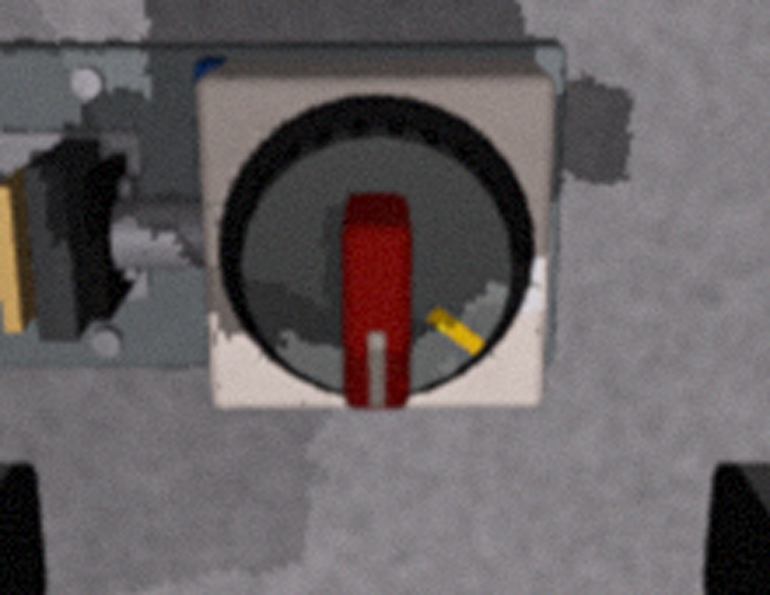

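```bash
python3 - <<'E'
from h import *
f=ld('w11');o=r.get_obs();R=Ro.from_rotvec(o['orientation']).as_matrix();t=o['tcp_pos']
z=lambda x,y:[150+x/3.5,120+y/3.5]
def T(n,uv,h):
    P=onz(f,uv,h);L=(P-t)@R;print(n,P[:,:2].round(4).tolist(),'tool',(L[:,:2]*1000).round(1).tolist(),'mean',(L[:,:2].mean(0)*1000).round(1),P[:,:2].mean(0),'w',round(np.linalg.norm(P[0]-P[1])*1000,1))
for h in(.098,.100):
    T('bar len',[z(377,222),z(377,408)],h);T('bar wid',[z(344,320),z(411,320)],h)
T('ring disc LR',[z(241,250),z(515,250)],.064);T('ring disc UD',[z(380,132),z(380,397)],.064)
T('mark',[z(432,314),z(480,350)],.064)
T('house',[z(200,75),z(555,72)],.048);T('house2',[z(211,408),z(543,405)],.048)
# triangulate bar end far (white-tip end) & near end vs w8
f8=ld('w8');y=lambda x,y:[190+x/2.4,y/2.4]
print(tri([(f,z(411,408)),(f8,y(252,90))]),tri([(f,z(344,408)),(f8,y(250,28))]))
print(tri([(f,z(346,225)),(f8,y(88,30))]),tri([(f,z(411,225)),(f8,y(88,90))]))
E
```

```text
bar len [[0.5233, 0.2296], [0.5617, 0.2361]] tool [[18.5, 1.0], [-20.5, 1.0]] mean [-1.  1.] [0.5425 0.2328] w 38.9
bar wid [[0.5442, 0.2265], [0.5419, 0.2396]] tool [[-1.6, -5.5], [-1.6, 7.7]] mean [-1.6  1.1] [0.5431 0.233 ] w 13.2
bar len [[0.5228, 0.2295], [0.5608, 0.2359]] tool [[19.0, 1.0], [-19.6, 1.0]] mean [-0.3  1. ] [0.5418 0.2327] w 38.6
bar wid [[0.5434, 0.2264], [0.5412, 0.2394]] tool [[-0.8, -5.5], [-0.8, 7.7]] mean [-0.8  1.1] [0.5423 0.2329] w 13.1
ring disc LR [[0.5437, 0.2021], [0.5335, 0.2629]] tool [[2.9, -29.5], [2.9, 32.2]] mean [2.9 1.3] [0.5386 0.2325] w 61.7
ring disc UD [[0.5121, 0.2284], [0.5739, 0.239]] tool [[29.7, 1.7], [-33.0, 1.9]] mean [-1.6  1.8] [0.543  0.2337] w 62.7
mark [[0.5516, 0.2473], [0.5584, 0.2598]] tool [[-12.4, 13.7], [-21.2, 25.0]] mean [-16.8  19.4] [0.555  0.2535] w 14.3
house [[0.5088, 0.1861], [0.4946, 0.2662]] tool [[40.0, -39.4], [40.7, 41.9]] mean [40.3  1.2] [0.5017 0.2262] w 81.3
house2 [[0.5908, 0.199], [0.5762, 0.2808]] tool [[-43.1, -40.4], [-42.2, 42.8]] mean [-42.6   1.2] [0.5835 0.2399] w 83.1
(array([0.5665, 0.2382, 0.0808]), [np.float64(6.633789072898542), np.float64(6.633789072898567)]) (array([0.5578, 0.2329, 0.1148]), [np.float64(4.755143643299794), np.float64(4.755143643299818)])
(array([0.5238, 0.2278, 0.1102]), [np.float64(4.751825767579374), np.float64(4.751825767579303)]) (array([0.5253, 0.2308, 0.0834]), [np.float64(6.567768426043948), np.float64(6.567768426043962)])
```

The knob axis is at tool (-1.1, +1.1) mm by bar, ring and housing, with bar 39 × 13 mm and height about 97 mm, which fits. The ring mark is at world (0.555, 0.2535). Descending to TCP z ≈ 0.073, which is above the ring top.

Request:
{"method": "send_rows", "body": {"moves": [-1,1.2,10,0,-1,1.2,30,0,-1,1.2,50,0,-1,1.2,62,0,-1,1.2,66,0,-1,1.2,66,0]}}

```text
clock: 13.68
tcp_pos: [0.5428, 0.2335, 0.0738]
orientation: [-0.265, 3.13, -0.0]
contact_force: [0.3, -0.0, 0.0]
grip_width: 0.0856
```

```bash
python3 - <<'E'
from h import *
go([.5427,.2326,.073],99.5);o=r.get_obs();print(o['moment'],o['contact_force'])
E
```

```text
tcp [0.5428 0.2335 0.0738] yaw 99.67 shift [ 0.2 -0.9  0.8] turn 0.17 tilt [ 0.  0. -1.] j7 1.3289646115085403
[ 0.0132 -0.0151 -0.0065] [ 0.3229 -0.0243  0.049 ]
```

Request:
{"method": "send_rows", "body": {"moves": [0,-0.8,0,0,0,-0.8,0,0]}}

```text
clock: 13.92
tcp_pos: [0.5432, 0.2328, 0.0744]
orientation: [-0.265, 3.129, 0.001]
contact_force: [0.2, -0.2, 0.6]
grip_width: 0.0853
```

Request:
{"method": "send_rows", "body": {"moves": [0,0,0,0,0,0,0,0,0,0,0,0,0,0,0,0,0,0,0,0,0,0,0,0], "hand": 1, "newtons": 30}}

```text
clock: 14.68
tcp_pos: [0.5428, 0.2327, 0.0738]
orientation: [0.265, -3.13, -0.0]
contact_force: [0.2, -0.1, -0.2]
grip_width: -0.0001
```

```bash
python3 - <<'E'
from h import *
go([.5427,.2326,.073],99.5);o=r.get_obs();print(o['moment'],o['contact_force'],o['grip_width'])
f=save('wrist','w12.png')
E
```

```text
tcp [0.5428 0.2327 0.0738] yaw 99.68 shift [ 0.1 -0.1  0.8] turn 0.18 tilt [-0.  0. -1.] j7 1.3304083001138913
[-0.0256 -0.002   0.0051] [ 0.2483 -0.1325 -0.2166] -0.00012683465441663125
```

View pics/w12.png

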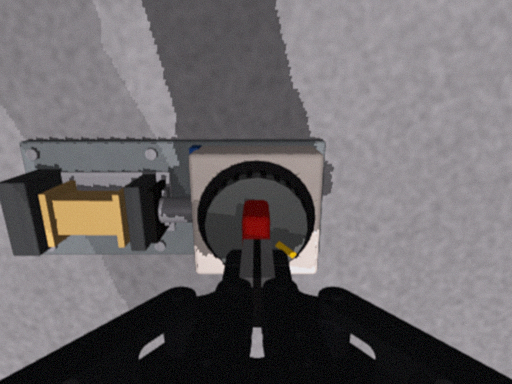

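The fingers reported full closure (opening 0), so they haven't gripped the bar. I'll recheck the bar height before doing anything else.

```bash
python3 - <<'E'
from h import *
f=ld('w11');f8=ld('w8')
z=lambda x,y:[150+x/3.5,120+y/3.5]; y=lambda x,y:[190+x/2.4,y/2.4]
for a,b in((z(411,408),y(252,28)),(z(344,408),y(252,90)),(z(346,225),y(88,90)),(z(411,225),y(88,28))):print(tri([(f,a),(f8,b)]))
o=r.get_obs();f=ld('w12');print(proj(f,[o['tcp_pos']]))
B=cv2.resize(f['img'][150:300,180:335],None,fx=4.5,fy=4.5,interpolation=cv2.INTER_CUBIC)
cv2.imwrite('pics/w12z.png',B[...,::-1])
s=save('side','s12.png')
A=cv2.resize(s['img'][130:220,200:300],None,fx=6,fy=6,interpolation=cv2.INTER_CUBIC)
cv2.imwrite('pics/s12z.png',A[...,::-1])
E
```

```text
(array([0.5618, 0.2427, 0.0947]), [np.float64(0.578888465895028), np.float64(0.5788884658950249)])
(array([0.5644, 0.2295, 0.0944]), [np.float64(0.22290677145237572), np.float64(0.22290677145238466)])
(array([0.5257, 0.2233, 0.0942]), [np.float64(0.5850813202254487), np.float64(0.5850813202255094)])
(array([0.5238, 0.2362, 0.0939]), [np.float64(0.2881447086273005), np.float64(0.28814470862727287)])
[[256.0307 233.3938]]
```

View pics/w12z.png

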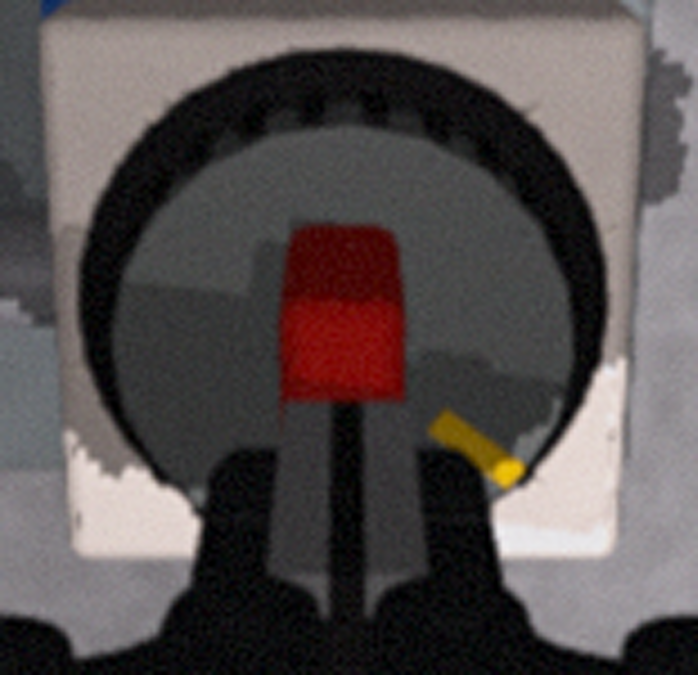

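View pics/s12z.png

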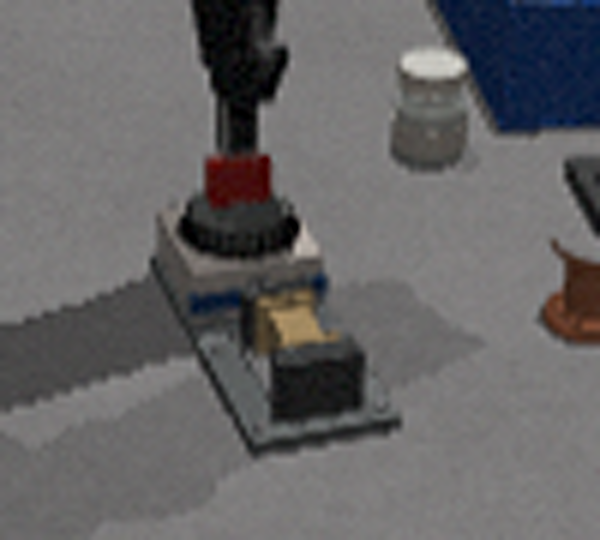

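The bar top is confirmed at 94–98 mm. In both the side view and the wrist view the shut fingers end at the top of the bar (wrist row ~239, above the red face). They have closed above the bar, so I need to see where the real fingertips are. I'll raise the shut fingers and measure the tips.

Request:
{"method": "send_rows", "body": {"moves": [0,0,-5,0,0,0,-20,0,0,0,-40,0,0,0,-40,0]}}

```text
clock: 15.28
tcp_pos: [0.5443, 0.2334, 0.1161]
orientation: [-0.265, 3.126, 0.003]
contact_force: [-0.2, -0.4, -1.1]
grip_width: -0.0003
```

```bash
python3 - <<'E'
from h import *
o=r.get_obs();print(o['tcp_pos'],o['contact_force'],o['grip_width'])
s=save('side','s13.png');w=save('wrist','w13.png')
print('tcp in side',proj(s,[o['tcp_pos'],o['tcp_pos']+[0,0,.0187],o['tcp_pos']+[0,0,.03]]),'bar top',proj(s,[[.5427,.2326,.098]]))
A=cv2.resize(s['img'][100:200,190:290],None,fx=4,fy=4,interpolation=cv2.INTER_CUBIC)
B=cv2.resize(w['img'][160:300,180:330],(400,400),interpolation=cv2.INTER_CUBIC)
cv2.imwrite('pics/s13z.png',np.clip(np.hstack([A,B])*1.8,0,255).astype(np.uint8)[...,::-1])
E
```

```text
[0.5443 0.2334 0.1161] [-0.1685 -0.3625 -1.0806] -0.00034737614870314473
tcp in side [[239.1449 151.3304]
 [239.1193 146.6522]
 [239.1036 143.7869]] bar top [[238.753  155.9254]]
```

View pics/s13z.png

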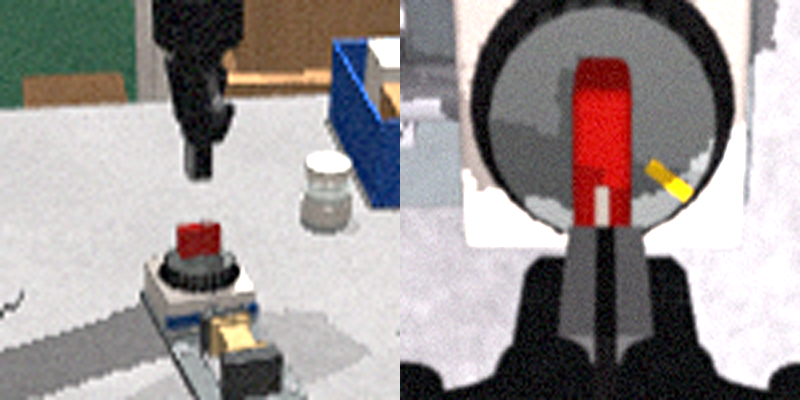

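```bash
python3 - <<'E'
from h import *
s=ld('s8');t=np.array([.5605,.1197,.1295])
print('s8 tcp rows h=0,10,20,30',proj(s,[t+[0,-.0,h] for h in(0,.01,.02,.03)]).round(1).tolist())
s3=ld('s13');t=np.array([.5443,.2334,.1161])
print('s13',proj(s3,[t+[0,-.008,h] for h in(0,.01,.02,.03)]).round(1).tolist())
A=cv2.resize(s['img'][125:180,215:275],None,fx=7,fy=7,interpolation=cv2.INTER_CUBIC)[:380]
B=cv2.resize(s3['img'][110:165,210:265],None,fx=7,fy=7,interpolation=cv2.INTER_CUBIC)[:380]
cv2.imwrite('pics/cmp.png',np.clip(np.hstack([A,B])*1.8,0,255).astype(np.uint8)[...,::-1])
E
```

```text
s8 tcp rows h=0,10,20,30 [[248.3, 163.0], [248.3, 160.4], [248.4, 157.7], [248.4, 155.0]]
s13 [[239.4, 152.4], [239.4, 149.9], [239.4, 147.3], [239.4, 144.8]]
```

View pics/cmp.png

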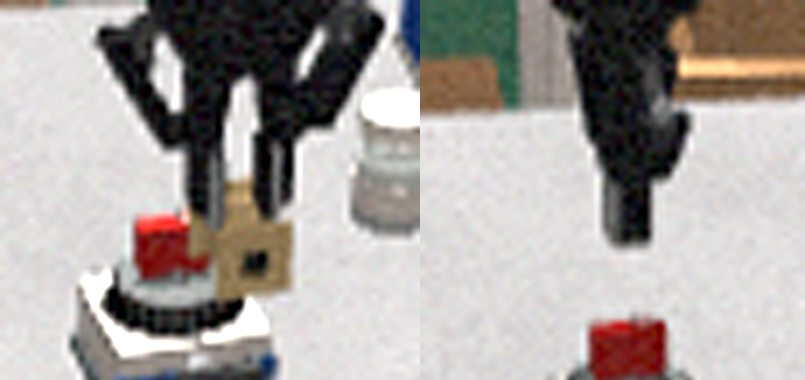

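Two views now put the real fingertips about 24–30 mm behind the declared TCP, and the bobbin was held only by the top ~5 mm of its barrel. I'll open and regrip the bar with TCP z ≈ 0.050, which puts the tips at about 0.074–0.080, still above the ring at 0.064.

Request:
{"method": "send_rows", "body": {"moves": [0,0,0,0,0,0,0,0,0,0,0,0,0,0,0,0], "hand": 0}}

```text
clock: 15.88
tcp_pos: [0.5427, 0.2327, 0.1136]
orientation: [0.265, -3.13, 0.0]
contact_force: [-0.5, -0.4, 0.3]
grip_width: 0.0727
```

```bash
python3 - <<'E'
from h import *
go([.5430,.2327,.051],99.6);o=r.get_obs();print(o['grip_width'])
E
```

```text
tcp [0.5427 0.2327 0.1136] yaw 99.68 shift [-0.3 -0.  62.6] turn 0.08 tilt [-0.0003 -0.0002 -1.    ] j7 1.3201829862311099
0.07268229171919448
```

Request:
{"method": "send_rows", "body": {"moves": [0,0,15,0,0,0,35,0,0,0,50,0,0,0,60,0,0,0,63,0,0,0,63,0]}}

```text
clock: 16.62
tcp_pos: [0.543, 0.2328, 0.0509]
orientation: [-0.265, 3.13, 0.0]
contact_force: [0.2, -0.0, 0.3]
grip_width: 0.0856
```

```bash
python3 - <<'E'
from h import *
go([.5430,.2327,.051],99.6);o=r.get_obs();print(o['contact_force'],o['moment'])
s=save('side','s14.png');w=save('wrist','w14.png')
A=cv2.resize(s['img'][115:180,205:270],(400,400),interpolation=cv2.INTER_CUBIC)
B=cv2.resize(w['img'][140:340,130:380],(400,320),interpolation=cv2.INTER_CUBIC);B=np.vstack([B,np.zeros((80,400,3),np.uint8)])
cv2.imwrite('pics/s14z.png',np.clip(np.hstack([A,B])*1.8,0,255).astype(np.uint8)[...,::-1])
E
```

```text
tcp [0.543  0.2328 0.0509] yaw 99.68 shift [-0.  -0.1 -0.1] turn 0.08 tilt [ 0.0001  0.0001 -1.    ] j7 1.3368310729976605
[ 0.2217 -0.0451  0.3323] [-0.0104 -0.0273 -0.0097]
```

View pics/s14z.png

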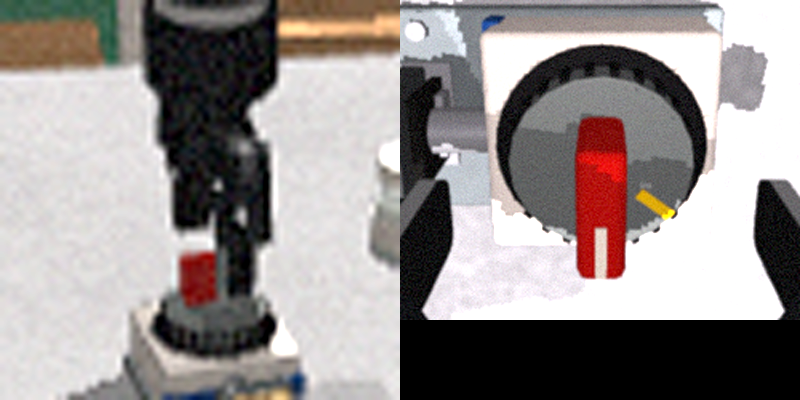

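The bar is centred between the open fingers, and the mark is unchanged. Closing.

Request:
{"method": "send_rows", "body": {"moves": [0,0,0,0,0,0,0,0,0,0,0,0,0,0,0,0,0,0,0,0,0,0,0,0], "hand": 1, "newtons": 35}}

```text
clock: 17.48
tcp_pos: [0.5429, 0.2323, 0.051]
orientation: [0.264, -3.13, 0.0]
contact_force: [-1.8, -1.9, 4.4]
grip_width: 0.0131
```

```bash
python3 - <<'E'
from h import *
go([.5430,.2327,.051],99.6);o=r.get_obs();print(o['contact_force'],o['moment'],o['grip_width'])
s=save('side','s15.png');w=save('wrist','w15.png')
A=cv2.resize(s['img'][115:180,205:270],(400,400),interpolation=cv2.INTER_CUBIC)
B=cv2.resize(w['img'][140:340,130:380],(400,320),interpolation=cv2.INTER_CUBIC);B=np.vstack([B,np.zeros((80,400,3),np.uint8)])
cv2.imwrite('pics/s15z.png',np.clip(np.hstack([A,B])*1.8,0,255).astype(np.uint8)[...,::-1])
E
```

```text
tcp [0.5429 0.2323 0.051 ] yaw 99.65 shift [-0.2  0.4  0. ] turn 0.05 tilt [ 0.     -0.0003 -1.    ] j7 1.3367669976285312
[-1.8415 -1.8563  4.3761] [-0.4329  0.2889 -0.0579] 0.013113728671516153
```

View pics/s15z.png

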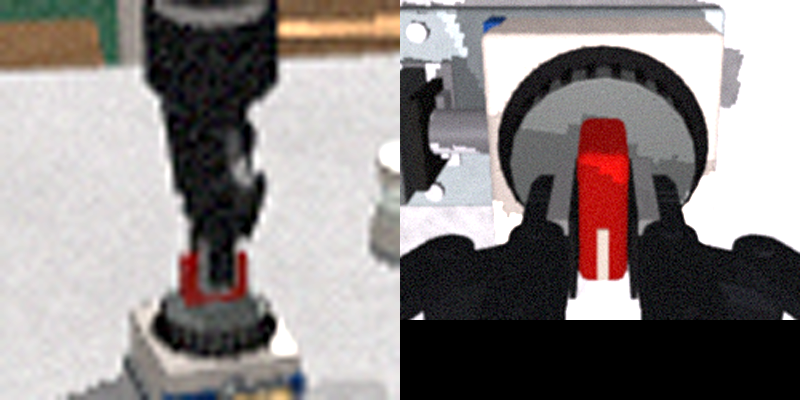

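The bar is gripped (opening 13 mm) with the fingertips clear of the ring. Turning clockwise (positive about tool z), fast at first.

Request:
{"method": "send_rows", "body": {"moves": [0,0,0,5,0,0,0,10,0,0,0,15,0,0,0,20]}}

```text
clock: 18.08
tcp_pos: [0.5429, 0.2325, 0.051]
orientation: [0.286, 3.128, -0.0]
contact_force: [-1.4, -2.7, 5.2]
grip_width: 0.0128
```

```bash
python3 - <<'E'
from h import *
go([.5430,.2327,.051],99.6);o=r.get_obs();print(o['contact_force'],o['moment'],o['grip_width'],o['tau'][6],o['qvel'][6])
w=save('wrist','w16.png')
B=cv2.resize(w['img'][140:340,0:380],None,fx=2,fy=2,interpolation=cv2.INTER_CUBIC)
cv2.imwrite('pics/w16z.png',np.clip(B*1.8,0,255).astype(np.uint8)[...,::-1])
E
```

```text
tcp [0.5429 0.2325 0.051 ] yaw 79.55 shift [-0.   0.2  0. ] turn -20.05 tilt [ 0.0002 -0.0002 -1.    ] j7 1.0481521472545203
[-1.4176 -2.714   5.1576] [-0.4651  0.2402  0.1587] 0.01283689053697443 0.5768445320427418 -0.5700078854031709
```

View pics/w16z.png

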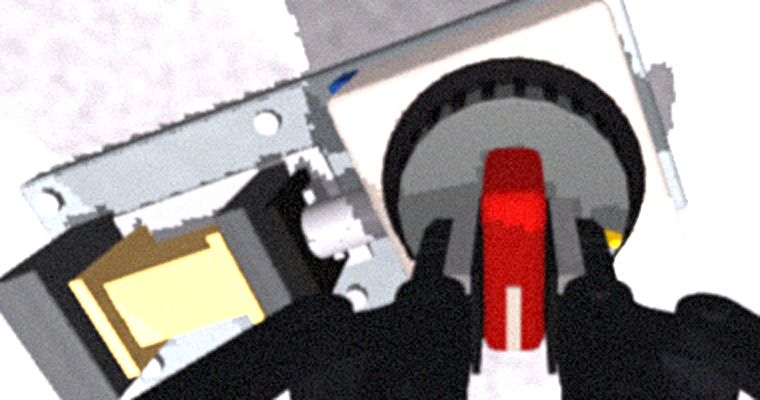

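The bar and jaw follow, and the moment is about 0.16 N m, as dry friction predicts. Continuing.

Request:
{"method": "send_rows", "body": {"moves": [0,0,0,5,0,0,0,10,0,0,0,15,0,0,0,20]}}

```text
clock: 18.62
tcp_pos: [0.5431, 0.2327, 0.051]
orientation: [0.825, 3.031, 0.0]
contact_force: [-1.7, -2.4, 5.0]
grip_width: 0.013
```

```bash
python3 - <<'E'
from h import *
go([.5430,.2327,.051],99.6);o=r.get_obs();print(o['contact_force'],o['moment'],o['grip_width'],o['tau'][6],o['qvel'][6])
w=save('wrist','w17.png')
B=cv2.resize(w['img'][100:384,0:380],None,fx=2,fy=2,interpolation=cv2.INTER_CUBIC)
cv2.imwrite('pics/w17z.png',np.clip(B*1.8,0,255).astype(np.uint8)[...,::-1])
E
```

```text
tcp [0.5431 0.2327 0.051 ] yaw 59.56 shift [ 0.  -0.1  0. ] turn -40.04 tilt [ 0.0006  0.     -1.    ] j7 0.763669421325749
[-1.6639 -2.3772  5.0261] [-0.3713  0.1499  0.1515] 0.013019617798799104 0.5692617036402225 -0.5631358075327254
```

View pics/w17z.png

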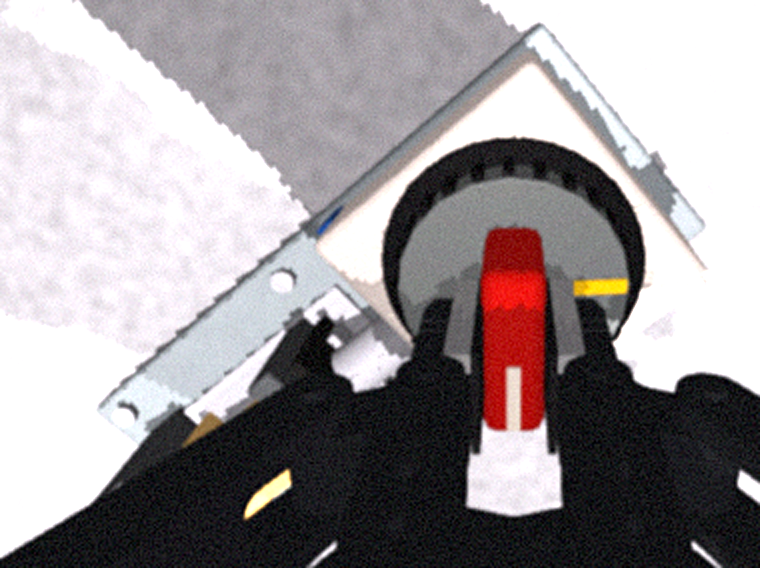

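```bash
cat > m.py <<'E'
from h import *
o=r.get_obs();R=Ro.from_rotvec(o['orientation']).as_matrix();y=np.degrees(np.arctan2(R[1,1],R[0,1]))
print('clk',o['clock'],'turned',round(99.65-y,2),'mz',round(o['moment'][2],4),'F',o['contact_force'],'tau7',round(o['tau'][6],3),'w',round(o['qvel'][6],3),'grip',round(o['grip_width'],4),o['tcp_pos'])
E
echo
```

Request:
{"method": "send_rows", "body": {"moves": [0,0,0,2,0,0,0,4,0,0,0,6]}}

```text
clock: 19.05
tcp_pos: [0.5431, 0.2328, 0.051]
orientation: [0.98, 2.984, 0.0]
contact_force: [-1.2, -1.9, 6.1]
grip_width: 0.0131
```

```bash
python3 m.py
```

```text
clk 19.05 turned 46.02 mz 0.1412 F [-1.1867 -1.9175  6.1171] tau7 0.119 w -0.226 grip 0.0131 [0.5431 0.2328 0.051 ]
```

Request:
{"method": "send_rows", "body": {"moves": [0,0,0,2,0,0,0,4]}}

```text
clock: 19.3
tcp_pos: [0.5431, 0.2328, 0.051]
orientation: [1.084, 2.948, 0.001]
contact_force: [-0.5, -2.8, 4.6]
grip_width: 0.0133
```

```bash
python3 m.py
```

```text
clk 19.3 turned 50.02 mz 0.1697 F [-0.4741 -2.8293  4.6418] tau7 0.098 w -0.225 grip 0.0133 [0.5431 0.2328 0.051 ]
```

Request:
{"method": "send_rows", "body": {"moves": [0,0,0,2,0,0,0,4]}}

```text
clock: 19.55
tcp_pos: [0.5432, 0.2329, 0.051]
orientation: [1.187, 2.908, 0.001]
contact_force: [-0.3, -2.0, 4.6]
grip_width: 0.013
```

```bash
python3 m.py
```

```text
clk 19.55 turned 54.04 mz 0.1975 F [-0.3112 -1.9591  4.6293] tau7 0.118 w -0.222 grip 0.013 [0.5432 0.2329 0.051 ]
```

Request:
{"method": "send_rows", "body": {"moves": [0,0,0,1]}}

```text
clock: 19.68
tcp_pos: [0.5431, 0.2329, 0.051]
orientation: [1.211, 2.898, 0.001]
contact_force: [0.3, -2.2, 4.8]
grip_width: 0.013
```

```bash
python3 m.py
```

```text
clk 19.675 turned 55.01 mz 0.1943 F [ 0.2666 -2.168   4.7706] tau7 -0.093 w -0.108 grip 0.013 [0.5431 0.2329 0.051 ]
```

Request:
{"method": "send_rows", "body": {"moves": [0,0,0,1]}}

```text
clock: 19.8
tcp_pos: [0.5432, 0.2329, 0.051]
orientation: [1.236, 2.888, 0.001]
contact_force: [-0.1, -1.1, 4.2]
grip_width: 0.013
```

```bash
python3 m.py
```

```text
clk 19.8 turned 56.0 mz 0.1694 F [-0.1199 -1.1494  4.1584] tau7 -0.033 w -0.11 grip 0.013 [0.5432 0.2329 0.051 ]
```

Request:
{"method": "send_rows", "body": {"moves": [0,0,0,1]}}

```text
clock: 19.92
tcp_pos: [0.5432, 0.2329, 0.051]
orientation: [1.261, 2.877, 0.001]
contact_force: [0.6, -2.6, 4.7]
grip_width: 0.0132
```

```bash
python3 m.py; python3 - <<'E'
from h import *
w=save('wrist','w18.png');s=save('side','s18.png')
B=cv2.resize(w['img'][140:384,0:300],(500,407),interpolation=cv2.INTER_CUBIC)
A=cv2.resize(s['img'][165:210,230:275],(300,300),interpolation=cv2.INTER_CUBIC);A=np.vstack([A,np.zeros((107,300,3),np.uint8)])
cv2.imwrite('pics/w18z.png',np.clip(np.hstack([B,A])*1.8,0,255).astype(np.uint8)[...,::-1])
E
```

```text
clk 19.925 turned 57.0 mz 0.2026 F [ 0.6061 -2.6236  4.7072] tau7 -0.032 w -0.113 grip 0.0132 [0.5432 0.2329 0.051 ]
```

View pics/w18z.png

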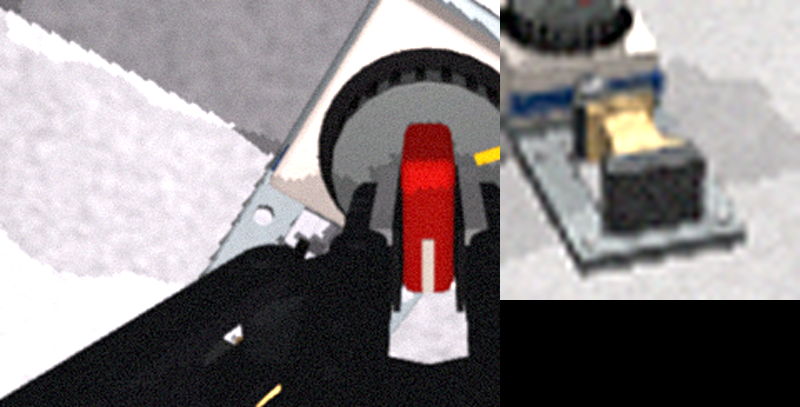

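Request:
{"method": "send_rows", "body": {"moves": [0,0,0,1]}}

```text
clock: 20.15
tcp_pos: [0.5432, 0.2329, 0.051]
orientation: [1.287, 2.865, 0.001]
contact_force: [-0.5, -1.8, 5.8]
grip_width: 0.0128
```

```bash
python3 m.py
```

```text
clk 20.15 turned 58.01 mz 0.2212 F [-0.5355 -1.7647  5.8245] tau7 0.045 w -0.117 grip 0.0128 [0.5432 0.2329 0.051 ]
```

Request:
{"method": "send_rows", "body": {"moves": [0,0,0,1]}}

```text
clock: 20.27
tcp_pos: [0.5432, 0.2329, 0.051]
orientation: [1.312, 2.854, 0.001]
contact_force: [0.3, -1.0, 5.0]
grip_width: 0.0129
```

```bash
python3 m.py
```

```text
clk 20.275 turned 59.03 mz 0.1313 F [ 0.3294 -1.0166  4.951 ] tau7 -0.03 w -0.112 grip 0.0129 [0.5432 0.2329 0.051 ]
```

Request:
{"method": "send_rows", "body": {"moves": [0,0,0,1]}}

```text
clock: 20.4
tcp_pos: [0.5432, 0.2329, 0.051]
orientation: [1.337, 2.842, 0.001]
contact_force: [-0.4, -1.2, 5.0]
grip_width: 0.0131
```

```bash
python3 m.py
```

```text
clk 20.4 turned 60.03 mz 0.2267 F [-0.3504 -1.1941  5.0334] tau7 -0.032 w -0.113 grip 0.0131 [0.5432 0.2329 0.051 ]
```

Request:
{"method": "send_rows", "body": {"moves": [0,0,0,1]}}

```text
clock: 20.52
tcp_pos: [0.5432, 0.2329, 0.051]
orientation: [1.362, 2.831, 0.001]
contact_force: [-0.1, -1.5, 5.5]
grip_width: 0.0127
```

```bash
python3 m.py
```

```text
clk 20.525 turned 61.03 mz 0.1598 F [-0.0894 -1.5223  5.4616] tau7 -0.032 w -0.111 grip 0.0127 [0.5432 0.2329 0.051 ]
```

The joint-7 torque reads a very steady -0.032 at this speed, so it's a cleaner contact signal than the noisy moment. Continuing.

Request:
{"method": "send_rows", "body": {"moves": [0,0,0,1]}}

```text
clock: 20.65
tcp_pos: [0.5432, 0.2329, 0.051]
orientation: [1.386, 2.819, 0.001]
contact_force: [-0.1, -1.1, 5.4]
grip_width: 0.0133
```

```bash
python3 m.py
```

```text
clk 20.65 turned 62.02 mz 0.1598 F [-0.1071 -1.0657  5.4304] tau7 -0.032 w -0.111 grip 0.0133 [0.5432 0.2329 0.051 ]
```

Request:
{"method": "send_rows", "body": {"moves": [0,0,0,1]}}

```text
clock: 20.78
tcp_pos: [0.5432, 0.2329, 0.051]
orientation: [1.411, 2.806, 0.001]
contact_force: [0.1, -2.4, 5.6]
grip_width: 0.0129
```

```bash
python3 m.py
```

```text
clk 20.775 turned 63.03 mz 0.2306 F [ 0.1145 -2.4238  5.5835] tau7 -0.033 w -0.113 grip 0.0129 [0.5432 0.2329 0.051 ]
```

Request:
{"method": "send_rows", "body": {"moves": [0,0,0,1]}}

```text
clock: 20.9
tcp_pos: [0.5432, 0.2329, 0.051]
orientation: [1.435, 2.794, 0.001]
contact_force: [0.0, -2.5, 5.2]
grip_width: 0.0133
```

```bash
python3 m.py
```

```text
clk 20.9 turned 64.03 mz 0.1549 F [ 0.0211 -2.4636  5.2293] tau7 -0.033 w -0.112 grip 0.0133 [0.5432 0.2329 0.051 ]
```

Request:
{"method": "send_rows", "body": {"moves": [0,0,0,1]}}

```text
clock: 21.02
tcp_pos: [0.5432, 0.2329, 0.051]
orientation: [1.46, 2.781, 0.001]
contact_force: [0.4, -1.4, 5.0]
grip_width: 0.013
```

```bash
python3 m.py
```

```text
clk 21.025 turned 65.03 mz 0.1643 F [ 0.3867 -1.4431  4.9811] tau7 -0.032 w -0.113 grip 0.013 [0.5432 0.2329 0.051 ]
```

Request:
{"method": "send_rows", "body": {"moves": [0,0,0,1]}}

```text
clock: 21.15
tcp_pos: [0.5433, 0.2329, 0.051]
orientation: [1.484, 2.768, 0.001]
contact_force: [-0.5, -1.5, 5.4]
grip_width: 0.0133
```

```bash
python3 m.py
```

```text
clk 21.15 turned 66.03 mz 0.1647 F [-0.5271 -1.4891  5.4241] tau7 -0.033 w -0.112 grip 0.0133 [0.5433 0.2329 0.051 ]
```

Request:
{"method": "send_rows", "body": {"moves": [0,0,0,1]}}

```text
clock: 21.28
tcp_pos: [0.5433, 0.2329, 0.051]
orientation: [1.508, 2.755, 0.001]
contact_force: [-0.5, -2.1, 5.3]
grip_width: 0.013
```

```bash
python3 m.py
```

```text
clk 21.275 turned 67.03 mz 0.1906 F [-0.5423 -2.1077  5.2712] tau7 -0.033 w -0.11 grip 0.013 [0.5433 0.2329 0.051 ]
```

Request:
{"method": "send_rows", "body": {"moves": [0,0,0,1]}}

```text
clock: 21.4
tcp_pos: [0.5433, 0.2329, 0.051]
orientation: [1.532, 2.742, 0.001]
contact_force: [0.7, -1.7, 4.4]
grip_width: 0.013
```

```bash
python3 m.py
```

```text
clk 21.4 turned 68.03 mz 0.2134 F [ 0.694  -1.7096  4.3844] tau7 -0.033 w -0.111 grip 0.013 [0.5433 0.2329 0.051 ]
```

```bash
python3 - <<'E'
from h import *
w=save('wrist','w19.png');s=save('side','s19.png');a=ld('s18')
Z=lambda s:cv2.resize(s['img'][165:210,230:275],(400,400),interpolation=cv2.INTER_CUBIC)
cv2.imwrite('pics/s19z.png',np.clip(np.hstack([Z(a),Z(s)])*1.8,0,255).astype(np.uint8)[...,::-1])
t=save('top','t19.png')
cv2.imwrite('pics/t19z.png',cv2.resize(t['img'][165:230,145:245],(800,520),interpolation=cv2.INTER_CUBIC)[...,::-1])
E
```

View pics/s19z.png

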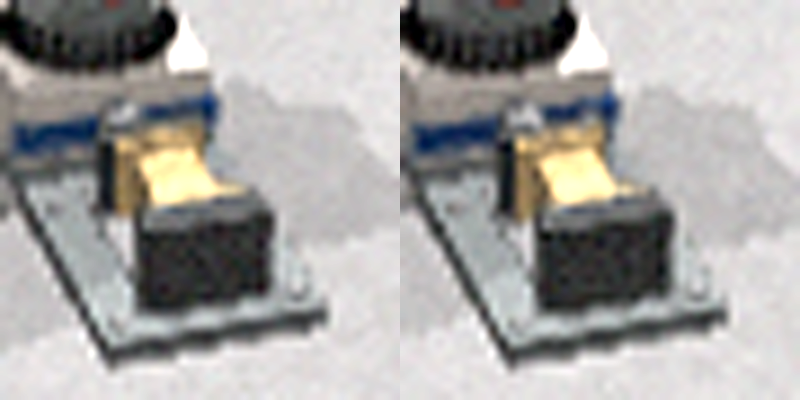

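View pics/t19z.png

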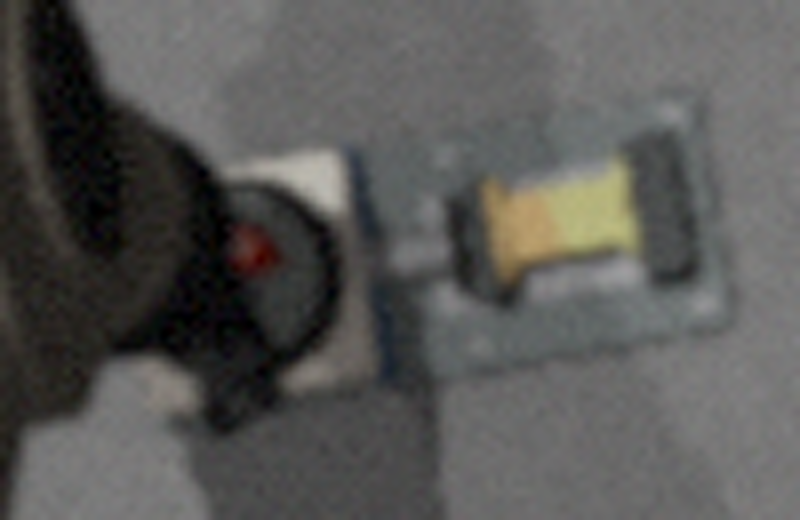

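Jaw, bobbin and stop now look in contact in the top view (jaw at (480,240), flange against it; the stop side closed at (640,215)). I'm going to half-degree steps, reading every one.

Request:
{"method": "send_rows", "body": {"moves": [0,0,0,0.5]}}

```text
clock: 21.68
tcp_pos: [0.5433, 0.2329, 0.051]
orientation: [1.543, 2.736, 0.001]
contact_force: [0.1, -1.6, 4.8]
grip_width: 0.013
```

```bash
python3 m.py
```

```text
clk 21.675 turned 68.51 mz 0.1577 F [ 0.0673 -1.6178  4.7582] tau7 -0.081 w -0.058 grip 0.013 [0.5433 0.2329 0.051 ]
```

Request:
{"method": "send_rows", "body": {"moves": [0,0,0,0.5]}}

```text
clock: 21.8
tcp_pos: [0.5433, 0.233, 0.051]
orientation: [1.555, 2.729, 0.001]
contact_force: [-0.1, -1.4, 4.9]
grip_width: 0.0134
```

```bash
python3 m.py
```

```text
clk 21.8 turned 69.01 mz 0.1731 F [-0.0835 -1.4458  4.8663] tau7 -0.108 w -0.056 grip 0.0134 [0.5433 0.233  0.051 ]
```

Request:
{"method": "send_rows", "body": {"moves": [0,0,0,0.5]}}

```text
clock: 21.92
tcp_pos: [0.5433, 0.2329, 0.051]
orientation: [1.567, 2.722, 0.001]
contact_force: [0.1, -1.3, 4.9]
grip_width: 0.0133
```

```bash
python3 m.py
```

```text
clk 21.925 turned 69.51 mz 0.2232 F [ 0.148  -1.3427  4.9258] tau7 -0.117 w -0.055 grip 0.0133 [0.5433 0.2329 0.051 ]
```

Request:
{"method": "send_rows", "body": {"moves": [0,0,0,0.5]}}

```text
clock: 22.05
tcp_pos: [0.5433, 0.2329, 0.051]
orientation: [1.579, 2.715, 0.001]
contact_force: [0.0, -1.4, 4.4]
grip_width: 0.0129
```

```bash
python3 m.py
```

```text
clk 22.05 turned 70.01 mz 0.1952 F [ 0.0436 -1.3932  4.4389] tau7 -0.125 w -0.054 grip 0.0129 [0.5433 0.2329 0.051 ]
```

The joint-7 torque fits τ = -0.18 + 1.31·|w| with no load, which matches the knob's stated friction. The excess now grows by about 0.0085 N m per 0.5°, or about 1 N. Contact was at about 69°, and the force is now about 2 N. Continuing.

Request:
{"method": "send_rows", "body": {"moves": [0,0,0,0.5]}}

```text
clock: 22.18
tcp_pos: [0.5433, 0.2329, 0.051]
orientation: [1.591, 2.708, 0.001]
contact_force: [0.7, -2.1, 5.4]
grip_width: 0.0131
```

```bash
python3 m.py
```

```text
clk 22.175 turned 70.51 mz 0.1916 F [ 0.6997 -2.1161  5.435 ] tau7 -0.132 w -0.055 grip 0.0131 [0.5433 0.2329 0.051 ]
```

Request:
{"method": "send_rows", "body": {"moves": [0,0,0,0.5]}}

```text
clock: 22.3
tcp_pos: [0.5433, 0.2329, 0.051]
orientation: [1.603, 2.701, 0.001]
contact_force: [0.1, -1.9, 5.1]
grip_width: 0.0133
```

```bash
python3 m.py
```

```text
clk 22.3 turned 71.01 mz 0.1908 F [ 0.0633 -1.9041  5.1325] tau7 -0.14 w -0.057 grip 0.0133 [0.5433 0.2329 0.051 ]
```

Request:
{"method": "send_rows", "body": {"moves": [0,0,0,0.5]}}

```text
clock: 22.42
tcp_pos: [0.5433, 0.2329, 0.051]
orientation: [1.614, 2.694, 0.001]
contact_force: [0.1, -1.3, 4.5]
grip_width: 0.0132
```

```bash
python3 m.py
```

```text
clk 22.425 turned 71.51 mz 0.2522 F [ 0.1385 -1.2603  4.4843] tau7 -0.147 w -0.053 grip 0.0132 [0.5433 0.2329 0.051 ]
```

Request:
{"method": "send_rows", "body": {"moves": [0,0,0,0.5]}}

```text
clock: 22.55
tcp_pos: [0.5433, 0.2329, 0.051]
orientation: [1.626, 2.687, 0.001]
contact_force: [0.2, -2.6, 5.8]
grip_width: 0.0129
```

```bash
python3 m.py
```

```text
clk 22.55 turned 72.01 mz 0.2702 F [ 0.1512 -2.5626  5.8327] tau7 -0.155 w -0.055 grip 0.0129 [0.5433 0.2329 0.051 ]
```

Request:
{"method": "send_rows", "body": {"moves": [0,0,0,0.5]}}

```text
clock: 22.68
tcp_pos: [0.5433, 0.233, 0.051]
orientation: [1.638, 2.68, 0.001]
contact_force: [1.1, -1.0, 4.9]
grip_width: 0.0131
```

```bash
python3 m.py
```

```text
clk 22.675 turned 72.51 mz 0.236 F [ 1.1266 -0.9727  4.8889] tau7 -0.159 w -0.054 grip 0.0131 [0.5433 0.233  0.051 ]
```

Request:
{"method": "send_rows", "body": {"moves": [0,0,0,0.5]}}

```text
clock: 22.8
tcp_pos: [0.5433, 0.233, 0.051]
orientation: [1.649, 2.673, 0.001]
contact_force: [0.3, -0.3, 4.5]
grip_width: 0.0131
```

```bash
python3 m.py
```

```text
clk 22.8 turned 73.0 mz 0.2831 F [ 0.3463 -0.3148  4.4828] tau7 -0.168 w -0.055 grip 0.0131 [0.5433 0.233  0.051 ]
```

Request:
{"method": "send_rows", "body": {"moves": [0,0,0,0.5]}}

```text
clock: 22.92
tcp_pos: [0.5434, 0.2329, 0.051]
orientation: [1.661, 2.666, 0.001]
contact_force: [1.0, -1.7, 5.1]
grip_width: 0.0134
```

```bash
python3 m.py
```

```text
clk 22.925 turned 73.5 mz 0.237 F [ 1.0259 -1.6823  5.1336] tau7 -0.178 w -0.057 grip 0.0134 [0.5434 0.2329 0.051 ]
```

Request:
{"method": "send_rows", "body": {"moves": [0,0,0,0.5]}}

```text
clock: 23.05
tcp_pos: [0.5433, 0.2329, 0.051]
orientation: [1.673, 2.659, 0.001]
contact_force: [0.3, -1.2, 4.5]
grip_width: 0.0134
```

```bash
python3 m.py
```

```text
clk 23.05 turned 74.0 mz 0.3284 F [ 0.2531 -1.1609  4.4846] tau7 -0.185 w -0.054 grip 0.0134 [0.5433 0.2329 0.051 ]
```

Now about 9.6 N by joint torque, and about 10–12 N by the noisy moment. Holding, then letting go.

Request:
{"method": "send_rows", "body": {"moves": [0,0,0,0,0,0,0,0]}}

```text
clock: 23.3
tcp_pos: [0.5433, 0.233, 0.051]
orientation: [1.672, 2.659, 0.001]
contact_force: [0.5, -1.7, 5.5]
grip_width: 0.0131
```

```bash
python3 m.py; python3 - <<'E'
from h import *
w=save('wrist','w20.png')
E
```

```text
clk 23.3 turned 74.0 mz 0.189 F [ 0.5046 -1.7059  5.493 ] tau7 -0.194 w 0.0 grip 0.0131 [0.5433 0.233  0.051 ]
```

Request:
{"method": "send_rows", "body": {"moves": [0,0,0,0,0,0,0,0,0,0,0,0,0,0,0,0,0,0,0,0], "hand": 0}}

```text
clock: 23.98
tcp_pos: [0.5428, 0.2327, 0.0507]
orientation: [-1.672, -2.659, 0.0]
contact_force: [1.0, 0.8, -0.8]
grip_width: 0.0854
```

Request:
{"method": "send_rows", "body": {"moves": [0,0,-5,0,0,0,-20,0,0,0,-50,0,0,0,-90,0,0,0,-120,0,0,0,-140,0,0,0,-140,0]}}

```text
clock: 24.85
tcp_pos: [0.5441, 0.2331, 0.1932]
orientation: [1.672, 2.658, 0.006]
contact_force: [0.3, -0.7, -0.6]
grip_width: 0.0855
```

```bash
python3 m.py; python3 - <<'E'
from h import *
w=save('wrist','w21.png');s=save('side','s21.png');t=save('top','t21.png')
Z=cv2.resize(s['img'][145:210,215:285],(400,371),interpolation=cv2.INTER_CUBIC)
Y=cv2.resize(t['img'][165:230,145:245],(400,260),interpolation=cv2.INTER_CUBIC);Y=np.vstack([Y,np.zeros((111,400,3),np.uint8)])
cv2.imwrite('pics/f21.png',np.clip(np.hstack([Z,Y])*1.6,0,255).astype(np.uint8)[...,::-1])
E
```

```text
clk 24.85 turned 73.98 mz 0.001 F [ 0.2829 -0.7373 -0.5706] tau7 -0.083 w 0.007 grip 0.0855 [0.5441 0.2331 0.1932]
```

View pics/w21.png

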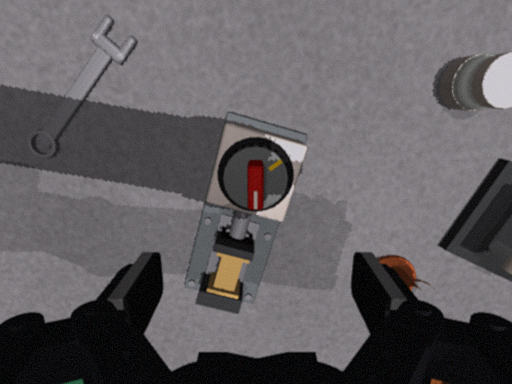

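View pics/f21.png

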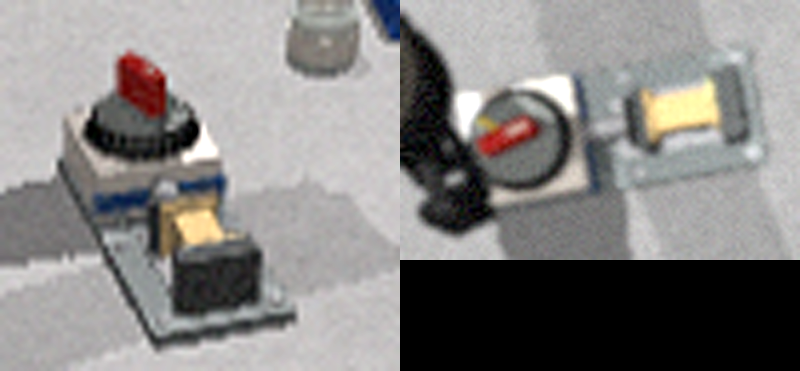

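The bobbin sits between jaw and stop, and the bar kept its turn. A final measurement of the ring mark, bar angle and bobbin alignment.

```bash
python3 - <<'E'
from h import *
f=ld('w21');hsv=cv2.cvtColor(f['img'],cv2.COLOR_RGB2HSV)
def c(f,lo,hi,box):
    h=cv2.cvtColor(f['img'],cv2.COLOR_RGB2HSV);m=cv2.inRange(h,lo,hi);k=np.zeros_like(m);x0,x1,y0,y1=box;k[y0:y1,x0:x1]=m[y0:y1,x0:x1];return np.argwhere(k)[:,::-1].astype(float)
ax=np.array([.5430,.2328])
for n,box in(('w11',(268,300,200,228)),('w13',(240,300,200,240)),('w21',(262,290,150,178)),('w17',(280,320,235,255))):
    g=ld(n);p=c(g,(20,150,90),(35,255,255),box);P=onz(g,[p.mean(0)],.064)[0,:2];print(n,len(p),P,'angle',np.degrees(np.arctan2(*(P-ax)[::-1])))
B=cv2.resize(f['img'][100:320,180:320],None,fx=2.7,fy=2.7,interpolation=cv2.INTER_CUBIC)
cv2.imwrite('pics/w21z.png',np.clip(B*1.6,0,255).astype(np.uint8)[...,::-1])
E
```

```text
w11 90 [0.5544 0.253 ] angle 60.61802918482836
w13 107 [0.5544 0.2532] angle 60.67704066017402
w21 62 [0.5541 0.2526] angle 60.68039537467865
w17 200 [0.5545 0.2529] angle 60.321922289265146
```

View pics/w21z.png

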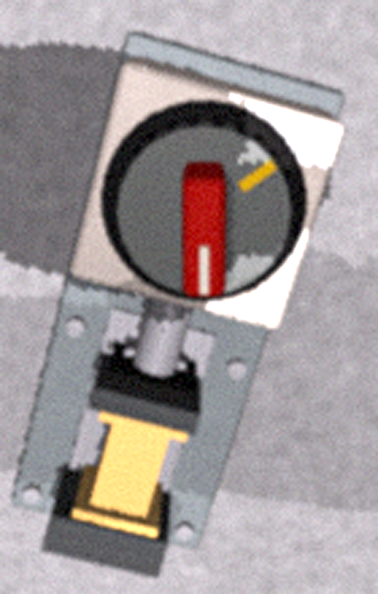

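```bash
python3 -c "
from bench import r
print(r.hand_in(), r.get_obs()['clock'])"
```

```text
the job is handed in; nothing more can be done
the job is handed in; nothing more can be done
```

The bobbin is clamped between the stop and the jaw at about 10 N, the gripper has let go and is clear of the station, and the job is handed in at about 25 s of the 72 s allowed.

**What I did:** I set the bobbin on the bed in line with the stop and jaw, then turned only the red bar 74° clockwise. The jaw met resistance at about 69°.

**Last checks:**
- **Clamp force:** joint-7 torque gave about 9.6 N, rising about 1 N per half degree as expected. The noisy wrist moment agreed only roughly, at about 10–13 N.
- **Grey ring:** the yellow mark read 60.6° before and 60.7° after, so it did not move.
- **After release:** the pictures show the bar keeping its angle and the bobbin straight between stop and jaw.
- **Everything else:** nothing else was touched as far as I saw. I did not measure the other objects again.

**What went wrong or disagreed:**
- **Fingertips:** the real fingertips sit about 24–30 mm behind the stated TCP. The bobbin was therefore carried by only the top 5 mm or so of its barrel. My first try at the knob closed on air above the bar without touching it, and I gripped again lower.
- **Bobbin height:** two nearby wrist views gave a poor height, so I used the side and wrist views together, which gave 38 mm against the stated 39 mm.

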